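# Dry-lay a striped board in the bar-clamp press

## Robot

A 7-joint arm with a two-finger parallel gripper is mounted at the origin on a cart in front of the work surface, level with it; the furniture and walls round the work are solid. World frame = base frame: x ahead of the robot, y to its left, z up, the work surface at z = 0. Lengths are in m, angles in rad, forces in N, time in s.
With the tool pointing down it reaches from about 0.4 to 0.875 m from the base axis. Payload 19.3 kg.
Tool frame: the origin (TCP) lies at the very end of the fingers, on their centre line; the grasp point (between the pads) lies 19 mm behind it; z points along the fingers, y is the line along which they close (so a half turn about z gives the same grasp; the last joint's range is limited). The gripper opens to 85 mm and grips with 20 to 120 N. Pads are 22 mm wide; open, the fingers measure 114 mm over their backs; the gripper's body (76 mm by 85 mm) begins 54 mm behind the grasp point. The pads swing forward as they close: fully open they stand 13 mm farther back than shut.
Start: joints at [-1.364, 0.521, -0.036, 1.599, 0.021, 1.021, -0.113], TCP at [0.171, 0.601, 0.206] pointing down, gripper open.
Joint ranges: [-2.91, 2.91], [-0.3, 2.13], [-1.5, 1.42], [0.17, 2.43], [-1.26, 4.41], [0.16, 1.93], [-2.52, 2.52]. Speed limits (rad/s): [1.89, 1.89, 2.39, 2.39, 3.01, 3.01, 3.01].

## Interface

Orientations are given as [roll, pitch, yaw] about the fixed x, y, z axes, in that order (R = Rz(yaw) Ry(pitch) Rx(roll)).
In Python, from workcell import bot gives the robot as it stands.
- The arm moves only by the shell command python3 -m crank 'ROWS' [FORCE]. ROWS is a JSON object of lists of equal length, an entry for each row: "travel": the shift along the world's x, y, z in cm, a list of three; "turn": the turn, a rotation vector about the world's x, y, z in degrees, a list of three; "gripper": the closure, from 0 (fully open) to 1 (shut). A call has exactly 5 rows; each row is the pose to reach, as a shift and turn from the pose commanded when the call began; what a row does not reach only later rows make up. A row lasts 1/10 s, in which the tool goes at most 50 mm and 8.59 degrees, less where a joint would pass 70% of its speed; a pose out of reach is approached as far as the arm can. A call with a gripper value outside its range is refused whole. The fingers move at their own pace and stop on an object; FORCE is the grip in N (left out, the last holds). Time passes only in rows, so rows that repeat a pose let the fingers close, or fill a call up. It gives the time, the measured TCP pose, the force, the opening and the grip force at its end, in the units of the state.
- bot.observe(): the state, without advancing time (a new reading comes with each control period).
- bot.grab_frame(name): name is "scene" or "top"; returns a dict with "pixels" (400x640x3 uint8, red, green, blue), "fx", "fy", "cx", "cy" (pixels), "extrinsics" (4x4, takes a point from world to camera coordinates). Camera axes: x right, y down, z forward; pixel columns grow to the right and rows downward; lengths in m; the calibration is good to about 2 mm. A picture is of the moment at which its call begins. There is no depth.
- bot.job_done(): hands the job in; it is judged then, once.
The state is a dict: "clock": time; "qpos": joint angles; "qd": joint speeds; "joint_efforts": joint torques, N m; "position": TCP position; "tool_rot": TCP orientation; "force": force on the tool from outside, world axes, zero at the start; "moment": the same for the moment, N m; "grip_width": finger opening in m; "finger_force": force on a finger pad.
Only numpy, scipy, OpenCV 4.12 (cv2) and the standard library are available. Lean on these libraries where they do the work, as an engineer would, in place of code of your own. Each camera call takes 0.05 s, during which the arm holds its last target. There are 200 camera calls.

## Task

Dry-lay the striped board: lay the three strips across the bars of the clamp press in the order pale (next to the fixed head), dark, red-brown, their ends level with the ends of the jaws and none turned end for end, so that the marks on them make one triangle; then slide the loose jaw up by its handle until all the joints are closed tight. After that lay the plywood caul across the middle of all three strips, square to them, and stand the jar of screws on the middle of the caul to weigh it down. Leave the glue bottle, the tape measure and the try square where they are.

Things in the scene. Friction and masses are not known exactly. Their poses are not given: they have to be found in the camera images.
- press: Clamp press, fixed: two aluminium bars along y (26 wide, tops 30 mm up, centred at x = -45 and +45), green fixed head with wooden face at y = +150 mm, loose jaw at the -y end. Origin: on the bench; y to the fixed head, x along the jaws, away from the robot. Jaw faces: x -75 to +75, tops 55 mm up, 26 thick. Closed up, strip centre lines are at y = +127 (pale), +90 (dark), +53 (red-brown)
- jaw (a joint): Travel of the loose jaw to the fixed head, m. Its face is at press y = -0.106 + value, so the opening is 0.256 - value; closed on the strips: 0.136. 4 N friction, stays where left, pushes the strips along. Handle: upright dark block, 36 (x) by 22 mm (y), centred at press x = 0, y = -0.158 + value, top 104 mm up; grip it across y, pads and tips above 56 mm
- pale_strip: Pale (light maple-like) strip of wood, 150 x 46 x 30 mm, lying flat. Origin: middle of the lower edge of one end, the end nearer the robot at every start; +x runs along the strip, so its centre is 75 mm along +x and 15 mm up. On top, pencil lines: the triangle's tip, pointing to +y. In the press its x and y point the same way as the press's
- dark_strip: Dark brown (walnut-like), narrower strip of wood, 150 x 28 x 30 mm, lying flat. Origin: middle of the lower edge of one end, the end nearer the robot at every start; +x runs along the strip, so its centre is 75 mm along +x and 15 mm up. On top two slanting chalk lines, wider apart at -y. In the press its x and y point the same way as the press's
- red_strip: Red-brown strip of wood, 150 x 46 x 30 mm, lying flat. Origin: middle of the lower edge of one end, the end nearer the robot at every start; +x runs along the strip, so its centre is 75 mm along +x and 15 mm up. On top, pencil lines: the triangle's base, near the -y side. In the press its x and y point the same way as the press's
- caul: Caul: flat plywood board, 140 long (body y) x 50 wide (body x) x 20 mm thick, brown tape round it near both ends; either way round will do. Origin: centre of the underside. In place it lies along the press's y on top of the strips (underside 60 mm above the bench), centred at press x = 0, y = +90 mm, its ends reaching 10 mm over the jaws
- screw_jar: Clear glass jar with a yellow lid, half full of screws, round, 64 mm in diameter, 112 mm high, about 0.44 kg, standing upright. Origin: centre of the underside. Grip it round the body from above
- glue_bottle: Yellow glue bottle with an orange cap, 62 mm in diameter, 198 mm high, standing; a bystander. Origin: centre of the underside.
- tape_measure: Yellow and black tape measure, about 62 x 91 x 64 mm; a bystander. Origin: centre of the underside.
- try_square: Try square with a walnut stock and steel blade, about 121 x 190 x 16 mm, lying flat; a bystander. Origin: centre of the underside.

How it is judged:
On the way, in this order (a step that is already met when the one before it is completed fails the run):
1. the three strips lie across the bars in the order pale, dark, red-brown from the fixed head (z of pale_strip in the frame of press between 0.025 and 0.035 m and x of pale_strip in the frame of press between -0.095 and -0.055 m and angle between each of pale_strip, dark_strip, red_strip's own z axis and vertical below 0.08 rad and z of dark_strip in the frame of press between 0.025 and 0.035 m and x of dark_strip in the frame of press between -0.095 and -0.055 m and z of red_strip in the frame of press between 0.025 and 0.035 m and x of red_strip in the frame of press between -0.095 and -0.055 m and y of pale_strip in the frame of press below 0.135 m and y of dark_strip in the frame of pale_strip below -0.025 m and y of red_strip in the frame of dark_strip below -0.025 m and y of red_strip in the frame of press above -0.09 m and contact force between the fingers and pale_strip below 0.2 N and contact force between the fingers and dark_strip below 0.2 N and contact force between the fingers and red_strip below 0.2 N), for 0.2 s.
2. the loose jaw is slid up and the joints between head, strips and jaw are closed (z of pale_strip in the frame of press between 0.026 and 0.034 m and x of pale_strip in the frame of press between -0.09 and -0.06 m and y of pale_strip in the frame of press between 0.123 and 0.131 m and angle between the x axis of each of pale_strip, dark_strip, red_strip and the x axis of press, either way round below 0.05 rad and angle between each of pale_strip, dark_strip, red_strip's own z axis and vertical below 0.05 rad and z of dark_strip in the frame of press between 0.026 and 0.034 m and x of dark_strip in the frame of press between -0.09 and -0.06 m and y of dark_strip in the frame of press between 0.086 and 0.094 m and z of red_strip in the frame of press between 0.026 and 0.034 m and x of red_strip in the frame of press between -0.09 and -0.06 m and y of red_strip in the frame of press between 0.049 and 0.057 m and value of joint jaw between 0.132 and 0.14 m), for 0.2 s.
3. the caul lies across the three strips (all of step 2 and z of caul in the frame of press between 0.056 and 0.064 m and x of caul in the frame of press between -0.015 and 0.015 m and y of caul in the frame of press between 0.075 and 0.105 m and angle between the y axis of caul and the y axis of press, either way round below 0.12 rad and angle between caul's own z axis and vertical below 0.05 rad and contact force between the fingers and caul below 0.2 N), for 0.2 s.
4. the jar of screws stands on the middle of the caul (all of step 2 and z of caul in the frame of press between 0.056 and 0.064 m and x of caul in the frame of press between -0.015 and 0.015 m and y of caul in the frame of press between 0.075 and 0.105 m and angle between the y axis of caul and the y axis of press, either way round below 0.12 rad and angle between caul's own z axis and vertical below 0.05 rad and z of screw_jar in the frame of caul between 0.016 and 0.024 m and horizontal distance between screw_jar and caul below 0.015 m and angle between screw_jar's own z axis and vertical below 0.06 rad and contact force between the fingers and screw_jar below 0.2 N), for 0.2 s.
At the end, for the whole second after the job is handed in: Strips in order on the bars, not turned end for end, within 4 mm of closed up, ends within 15 mm of level, square to 0.05 rad; jaw closed to 4 mm. Caul on them, within 15 mm of the board's middle and 0.12 rad of square; jar upright within 15 mm of its middle. All released, at rest (all of step 2 and z of caul in the frame of press between 0.056 and 0.064 m and x of caul in the frame of press between -0.015 and 0.015 m and y of caul in the frame of press between 0.075 and 0.105 m and angle between the y axis of caul and the y axis of press, either way round below 0.12 rad and angle between caul's own z axis and vertical below 0.05 rad and z of screw_jar in the frame of caul between 0.016 and 0.024 m and horizontal distance between screw_jar and caul below 0.015 m and angle between screw_jar's own z axis and vertical below 0.06 rad and linear speed of each of pale_strip, dark_strip, red_strip, caul, screw_jar below 0.02 m/s); the robot touches nothing.
It fails at once if the glue bottle, tape measure or try square is moved by more than 25 mm (distance of any of glue_bottle, tape_measure, try_square from where it was at the start of the episode above 0.025 m).
It fails at once if the jar is tipped over (angle between screw_jar's own z axis and vertical above 0.7 rad).
It also fails if it takes over 136 s, if anything falls off the work surface, if the arm or the gripper's body presses on something with over 40 N, if the wrist force passes 120 N, or if a joint passes its speed limit or range.

## Working session

There is one attempt and no reset: what is moved stays moved. The work goes in short steps, Python scripts to look and compute and a shell command to move; the robot and the scene stay as the last step left them, time stands still between calls to the robot, and variables do not carry over. Pictures are saved under pics/ and viewed, at most 14 in all, crops included, and the job is handed in when it is done.

```bash
ls; mkdir -p pics
python3 - <<'E'
from workcell import bot
import cv2,numpy as np
s=bot.observe();print(s)
for n in("scene","top"):
    f=bot.grab_frame(n);cv2.imwrite(f"pics/{n}0.png",f["pixels"][:,:,::-1]);print(n,f["fx"],f["cx"],f["cy"],np.round(f["extrinsics"],3).tolist())
E
```

```text
pics
{'clock': 0.0, 'qpos': array([-1.36418864,  0.52204179, -0.03625249,  1.59999355,  0.0212176 ,
        1.02108204, -0.11279116]), 'qd': array([-0.000153  ,  0.0010063 ,  0.00059526,  0.00044463,  0.00064544,
       -0.00010969,  0.00110134]), 'joint_efforts': array([-1.16759802e-03, -9.27118707e+01,  1.97943114e+00, -3.69940960e+01,
        1.78301398e-02,  8.07250181e-03, -7.22846994e-05]), 'position': array([0.17079153, 0.60084175, 0.20571446]), 'tool_rot': array([-3.14046006e+00,  1.32626201e-04,  2.86472789e+00]), 'force': array([-0.84688921, -0.53901994,  0.48005088]), 'moment': array([ 0.02357412,  0.0350542 , -0.01502345]), 'finger_force': 0.0, 'grip_width': 0.08557962351808382}
scene 455.71933559522586 326.2203825191395 195.17037780170475 [[0.811, -0.586, 0.013, -0.488], [-0.302, -0.437, -0.847, 0.186], [0.502, 0.683, -0.531, 1.106], [0.0, 0.0, 0.0, 1.0]]
top 421.1618196162894 317.13773424648855 203.88824532016034 [[-0.002, -1.0, 0.005, -0.068], [-0.996, 0.002, -0.09, 0.574], [0.09, -0.006, -0.996, 1.328], [0.0, 0.0, 0.0, 1.0]]
```

View pics/top0.png

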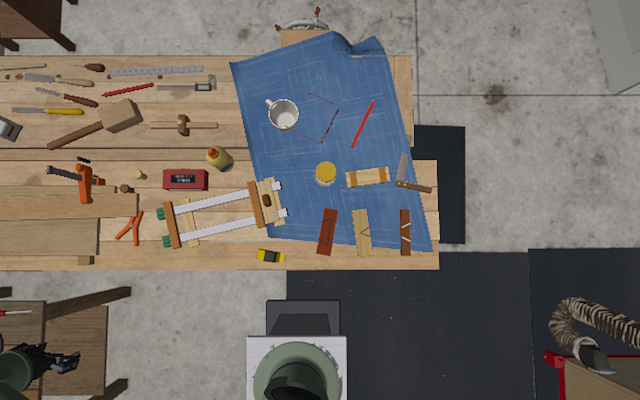

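View pics/scene0.png

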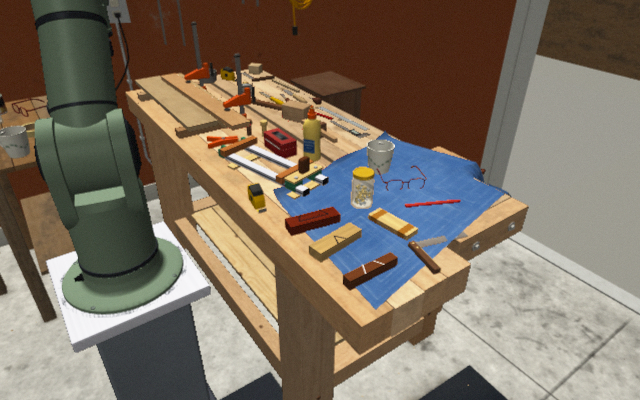

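The top view shows the press at (165–285, 180–245) with the loose jaw and handle at (265,203). The red, pale and dark strips are at (327,231), (362,232) and (405,231), the caul at (367,177), the jar at (326,173). The scene view confirms all are standing or lying flat and that the arm is clear of them.

```bash
cat > h.py <<'E'
import cv2,numpy as np
from workcell import bot
def ray(f,p):
    E=f["extrinsics"];R=E[:3,:3];C=-R.T@E[:3,3]
    d=np.array([(p[0]-f["cx"])/f["fx"],(p[1]-f["cy"])/f["fy"],1.])
    return C,R.T@d
def onz(f,p,z):
    C,d=ray(f,p);return C+d*(z-C[2])/d[2]
def tri(f,p,g,q):
    C,d=ray(f,p);D,e=ray(g,q)
    s=np.linalg.lstsq(np.stack([d,-e],1),D-C,rcond=None)[0]
    a,b=C+d*s[0],D+e*s[1];return (a+b)/2,np.linalg.norm(a-b)
def proj(f,P):
    c=f["extrinsics"][:3]@np.append(P,1);return np.array([f["fx"]*c[0]/c[2]+f["cx"],f["fy"]*c[1]/c[2]+f["cy"]])
def crop(n,out,x0,y0,x1,y1,s):
    im=bot.grab_frame(n)["pixels"][y0:y1,x0:x1,::-1]
    cv2.imwrite(out,cv2.resize(im,None,fx=s,fy=s,interpolation=cv2.INTER_CUBIC))
E
python3 - <<'E'
from h import *
crop("top","pics/t1.png",155,150,445,270,2.75)
crop("scene","pics/s1.png",200,120,460,310,3)
E
```

```text
(no output)
```

View pics/t1.png

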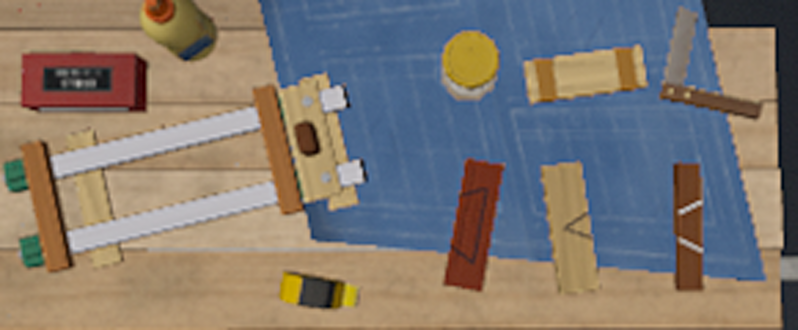

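View pics/s1.png

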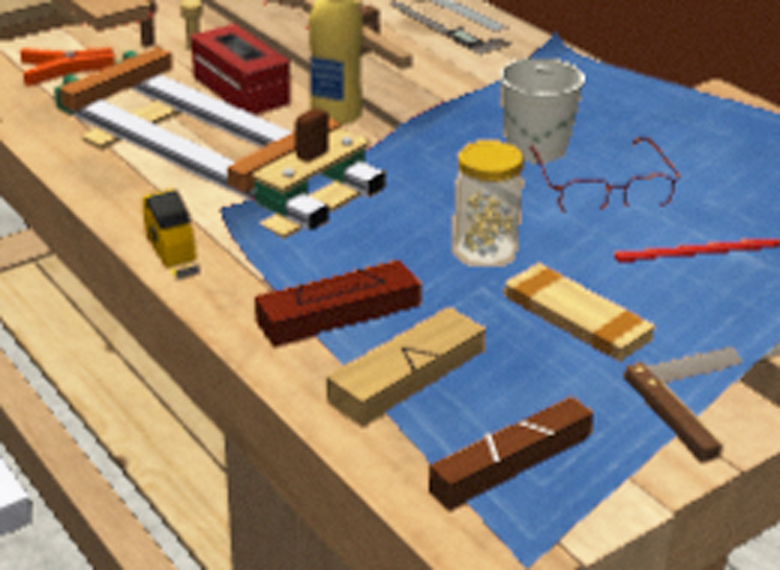

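```bash
cat > m.py <<'E'
from h import *
f=bot.grab_frame("top");g=bot.grab_frame("scene")
T=lambda x,y:(x/2.75+155-.3,y/2.75+150-.3)
S=lambda x,y:(x/3+200-.33,y/3+120-.33)
# hand-read top-face points seen in both crops
P=dict(red_fl=(T(469,160),S(391,263)),red_fr=(T(503,164),S(421,290)),red_nl=(T(446,285),S(257,298)),red_nr=(T(482,290),S(273,321)),
pale_fl=(T(543,166),S(453,308)),pale_fr=(T(580,163),S(485,325)),pale_nl=(T(561,292),S(328,376)),pale_nr=(T(598,289),S(362,396)),
dark_fl=(T(676,164),S(573,400)),dark_fr=(T(702,164),S(592,410)),dark_nl=(T(676,289),S(430,467)),dark_nr=(T(702,290),S(449,481)),
caul_nl=(T(530,102),S(506,282)),caul_fl=(T(526,64),S(540,264)),caul_nr=(T(646,86),S(624,343)),caul_fr=(T(640,46),S(653,322)),
lid=(T(470,58),S(491,152)),handle=(T(305,128),S(313,115)),
head_f=(T(30,144),S(160,52)),head_n=(T(58,270),S(70,100)),jaw_f=(T(262,87),S(319,137)))
for k,(a,b) in P.items():
    p,e=tri(f,a,g,b);print(k,np.round(p*1000),round(e*1000,1))
hsv=cv2.cvtColor(f["pixels"],cv2.COLOR_RGB2HSV)
C,_=ray(f,(0,0));print("cam",C.round(3))
E
python3 m.py
python3 - <<'E'
from h import *
f=bot.grab_frame("top");hsv=cv2.cvtColor(f["pixels"],cv2.COLOR_RGB2HSV)
for n,(x,y) in dict(red=(322,235),pale=(360,245),dark=(405,231),dark2=(405,247),caul=(367,177),cloth=(345,220),cloth2=(400,200),head=(168,225),jaw=(258,210),bench=(420,260),lid=(326,172),handle=(266,200)).items(): print(n,hsv[y,x],f["pixels"][y,x])
E
```

```text
red_fl [556. -91.  28.] 12.4
red_fr [ 555. -134.   20.] 4.4
red_nl [415. -67.  29.] 2.4
red_nr [ 408. -108.   30.] 4.9
pale_fl [ 554. -181.   28.] 1.1
pale_fr [ 556. -223.   33.] 1.8
pale_nl [ 406. -199.   28.] 4.7
pale_nr [ 410. -242.   33.] 3.1
dark_fl [ 556. -337.   24.] 0.2
dark_fr [ 554. -365.   33.] 3.8
dark_nl [ 410. -334.   23.] 2.4
dark_nr [ 408. -362.   31.] 4.7
caul_nl [ 630. -167.   19.] 1.7
caul_fl [ 675. -163.   20.] 0.6
caul_nr [ 649. -304.   23.] 0.0
caul_fr [ 695. -297.   23.] 3.6
lid [666. -94. 115.] 2.4
handle [587.  91.  99.] 10.0
head_f [575. 411.  51.] 7.5
head_n [435. 376.  41.] 1.6
jaw_f [639. 152.  31.] 18.4
cam [ 0.453 -0.061  1.375]
red [  7 189  97] [97 42 25]
pale [ 19 111 156] [156 131  88]
dark [ 12 164 107] [107  65  38]
dark2 [ 12 161 108] [108  67  40]
caul [ 20  98 190] [190 165 117]
cloth [108 126 134] [ 68  95 134]
cloth2 [107 101 142] [ 86 110 142]
head [ 14 164 154] [154 101  55]
jaw [ 14 159 152] [152 102  57]
bench [ 17  92 175] [175 147 112]
lid [ 23 193 178] [178 147  43]
handle [ 12 180  98] [98 57 29]
```

```bash
cat > m2.py <<'E'
from h import *
def pose(f,mask,roi,z,name):
    x0,y0,x1,y1=roi;m=np.zeros_like(mask);m[y0:y1,x0:x1]=mask[y0:y1,x0:x1]
    m=cv2.morphologyEx(m,cv2.MORPH_CLOSE,np.ones((3,3)))
    cs,_=cv2.findContours(m,cv2.RETR_EXTERNAL,cv2.CHAIN_APPROX_NONE);c=max(cs,key=cv2.contourArea)
    w=np.array([onz(f,p,z)[:2] for p in c[:,0].astype(float)],np.float32)
    (cx,cy),(a,b),_=cv2.minAreaRect(w*1000);bx=cv2.boxPoints(cv2.minAreaRect(w*1000))
    e=max((bx[1]-bx[0],bx[2]-bx[1]),key=np.linalg.norm);yaw=np.degrees(np.arctan2(e[1],e[0]))
    print(name,"c",round(cx),round(cy),"size",round(a+3),round(b+3),"yaw",round((yaw+90)%180-90,1));return cx,cy
if __name__=="__main__":
    f=bot.grab_frame("top");h=cv2.cvtColor(f["pixels"],cv2.COLOR_RGB2HSV)
    H,S,V=[h[...,i].astype(int) for i in range(3)]
    warm=((H<35)&(S>60)).astype(np.uint8)
    U=lambda c:c.astype(np.uint8)
    pose(f,warm,(310,200,343,270),.03,"red(warm)");pose(f,U((H<11)&(S>140)),(310,200,343,270),.03,"red")
    pose(f,warm,(346,200,380,239),.03,"pale up");pose(f,U((H<25)&(S>90)&(V>120)),(346,200,380,262),.03,"pale")
    pose(f,U((H<16)&(S>120)&(V<140)),(395,200,420,262),.03,"dark")
    pose(f,warm,(340,155,395,192),.02,"caul");pose(f,U((H>19)&(S>150)&(V>100)),(310,155,342,185),.112,"lid")
    pose(f,U((H<17)&(S>130)&(V>110)),(160,198,183,252),.055,"head");pose(f,U((H<17)&(S>130)&(V>110)),(245,175,267,232),.055,"jaw")
    pose(f,U((S>140)&(V<125)&(H<20)),(258,190,273,210),.104,"handle")
    pose(f,U((H>15)&(H<30)&(S>100)),(202,140,235,175),.1,"glue@.1");
    p=lambda x,y:onz(f,(x/2.75+154.7,y/2.75+149.7),.03)[:2]*1000
    for k,q in dict(red=[(469,160),(503,164),(446,285),(482,290)],pale=[(543,166),(580,163),(561,292),(598,289)],dark=[(676,164),(702,164),(676,289),(702,290)]).items():
        w=np.array([p(*i) for i in q]);d=w[0]+w[1]-w[2]-w[3];print(k,w.mean(0).round(),np.degrees(np.arctan2(d[1],d[0])).round(1))
E
python3 m2.py
```

```text
red(warm) c 464 -97 size 105 197 yaw -0.1
red c 486 -100 size 47 149 yaw -10.8
pale up c 510 -208 size 100 50 yaw 7.4
pale c 474 -213 size 108 169 yaw -0.5
dark c 482 -348 size 35 146 yaw -0.1
caul c 664 -233 size 55 143 yaw -82.2
lid c 668 -93 size 66 67 yaw -14.3
head c 507 390 size 152 28 yaw 13.7
jaw c 572 125 size 151 28 yaw 13.6
handle c 579 86 size 38 24 yaw 14.4
glue@.1 c 705 231 size 97 66 yaw 42.0
red [ 486. -102.] -10.2
pale [ 483. -212.] 7.5
dark [ 483. -350.] -1.2
```

```bash
python3 -m crank '{"travel":[[4,-4,1],[8,-8,2],[12,-12,2],[16,-16,2],[20,-20,2]],"turn":[[0,0,-8],[0,0,-16],[0,0,-24],[0,0,-32],[0,0,-40]],"gripper":[0,0,0,0,0]}' 40
```

```text
clock: 0.9
position: [0.3477, 0.424, 0.2266]
tool_rot: [3.141, -0.0, 2.161]
force: [0.9, 0.6, -0.4]
grip_width: 0.0858
finger_force: 0.0
```

```bash
python3 -m crank '{"travel":[[2.5,-4,0],[5,-8,0],[7,-12,0],[9,-16,0],[11.2,-20,0]],"turn":[[0,0,-8],[0,0,-16],[0,0,-24],[0,0,-32],[0,0,-40]],"gripper":[0,0,0,0,0]}'
python3 -m crank '{"travel":[[0,-4.5,0],[0,-9,0],[0,-13.5,0],[0,-18,0],[0,-22.5,0]],"turn":[[0,0,-8],[0,0,-16],[0,0,-24],[0,0,-32],[0,0,-40]],"gripper":[0,0,0,0,0]}'
python3 -m crank '{"travel":[[0,-4.5,-2],[0,-9,-4],[0,-13.5,-6],[0,-18.8,-8],[0,-18.8,-10]],"turn":[[0,0,-8],[0,0,-16],[0,0,-24],[0,0,-32],[0,0,-36.6]],"gripper":[0,0,0,0,0]}'
python3 -m crank '{"travel":[[0,0,0],[0,0,0],[0,0,0],[0,0,0],[0,0,0]],"turn":[[0,0,0],[0,0,0],[0,0,0],[0,0,0],[0,0,0]],"gripper":[0,0,0,0,0]}'
```

```text
clock: 1.4
position: [0.4589, 0.2239, 0.2264]
tool_rot: [3.141, -0.001, 1.463]
force: [0.8, 0.5, -0.3]
grip_width: 0.0855
finger_force: 0.0
clock: 1.9
position: [0.4582, -0.0011, 0.2264]
tool_rot: [3.142, -0.001, 0.765]
force: [1.3, 0.6, 0.5]
grip_width: 0.0852
finger_force: 0.0
clock: 2.4
position: [0.4581, -0.1929, 0.1261]
tool_rot: [3.139, -0.001, 0.121]
force: [0.3, 1.2, -0.6]
grip_width: 0.0852
finger_force: 0.0
clock: 2.9
position: [0.459, -0.1868, 0.1269]
tool_rot: [-3.141, -0.001, 0.134]
force: [0.1, -0.2, 0.5]
grip_width: 0.0853
finger_force: 0.0
```

```bash
python3 -m crank '{"travel":[[2.4,-2.5,-1],[2.4,-2.5,-4],[2.4,-2.5,-7],[2.4,-2.5,-7],[2.4,-2.5,-7]],"turn":[[0,0,0],[0,0,0],[0,0,0],[0,0,0],[0,0,0]],"gripper":[0,0,0,0,0]}'
python3 - <<'E'
from h import *
print(bot.observe()["position"].round(4),bot.observe()["qpos"].round(2))
crop("top","pics/t2.png",300,180,440,280,5);crop("scene","pics/s2.png",260,180,420,300,4)
E
```

```text
clock: 3.4
position: [0.4825, -0.2125, 0.0569]
tool_rot: [-3.142, 0.0, 0.132]
force: [-0.1, -0.1, 0.0]
grip_width: 0.0854
finger_force: 0.0
[ 0.4825 -0.2125  0.0569] [-0.11  0.68  0.58  2.   -0.61  0.65 -0.56]
```

View pics/s2.png

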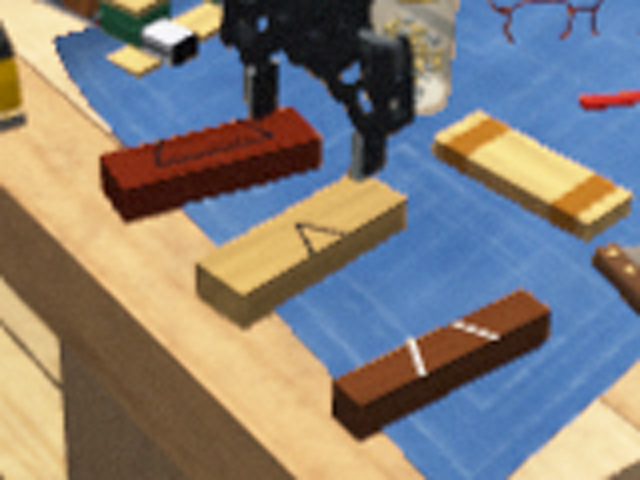

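The picture shows the fingertips at about crop (262,112) and (368,175), and the pale strip's centre at (300,235); I check the offset numerically.

Run:
```python
from h import *
f=bot.grab_frame("scene")
for z in(.057,.07,.03):
    print(z,(proj(f,[.4825,-.2125,z])-[260,180])*4)
for z in (.06,.07,.08): print([onz(f,(x/4+260,y/4+180),z).round(3) for x,y in((262,112),(368,175))])
```

```text
0.057 [309.49817314 192.50176611]
0.07 [310.01996587 176.06442683]
0.03 [308.4338469  226.02981332]
[array([ 0.509, -0.123,  0.06 ]), array([ 0.523, -0.222,  0.06 ])]
[array([ 0.5  , -0.135,  0.07 ]), array([ 0.514, -0.233,  0.07 ])]
[array([ 0.492, -0.147,  0.08 ]), array([ 0.505, -0.243,  0.08 ])]
```

View pics/t2.png

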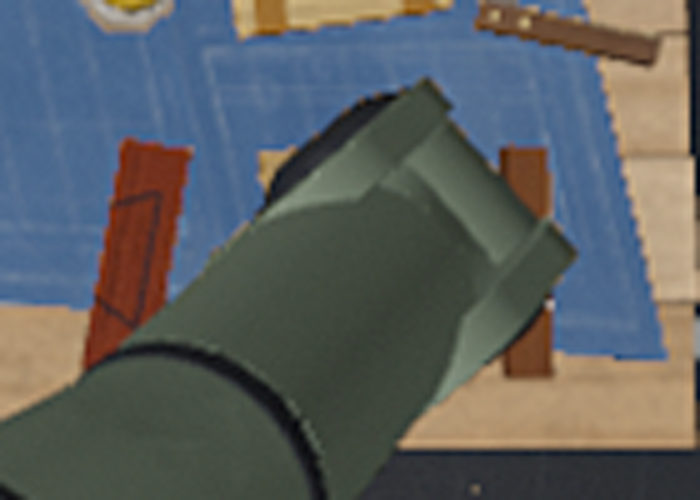

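The arm hides the pale strip in the top view, and in the scene view the tips look higher than expected. I lower 2 cm, which still clears the strip, and look closer.

```bash
python3 -m crank '{"travel":[[0,0,-1],[0,0,-2],[0,0,-2],[0,0,-2],[0,0,-2]],"turn":[[0,0,0],[0,0,0],[0,0,0],[0,0,0],[0,0,0]],"gripper":[0,0,0,0,0]}'
python3 - <<'E'
from h import *
crop("scene","pics/s3.png",300,180,380,260,7)
E
```

```text
clock: 4.05
position: [0.4825, -0.2126, 0.0363]
tool_rot: [3.142, -0.0, 0.131]
force: [-0.6, -0.5, -0.3]
grip_width: 0.0858
finger_force: 0.0
```

View pics/s3.png

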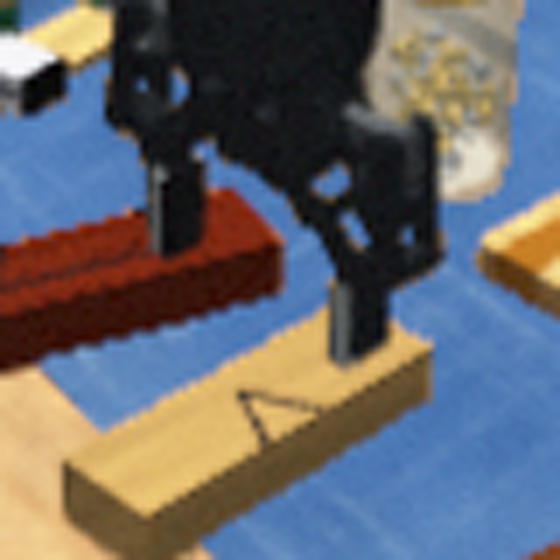

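The right fingertip appears at crop (360,360) over the pale strip, about 7 px above where it should project. To separate tip height from sideways error, I shut the fingers in the air, since the shut tip is the TCP, and look.

```bash
python3 -m crank '{"travel":[[0,0,1],[0,0,1],[0,0,1],[0,0,1],[0,0,1]],"turn":[[0,0,0],[0,0,0],[0,0,0],[0,0,0],[0,0,0]],"gripper":[1,1,1,1,1]}'
python3 - <<'E'
from h import *
p=bot.observe()["position"];f=bot.grab_frame("scene")
print(p,(proj(f,p)-[300,180])*7, bot.observe()["grip_width"])
crop("scene","pics/s4.png",300,180,380,260,7)
E
```

```text
clock: 4.6
position: [0.4824, -0.2124, 0.0461]
tool_rot: [-3.141, 0.0, 0.132]
force: [-0.3, -0.4, -0.1]
grip_width: 0.0122
finger_force: 0.0
[ 0.48243607 -0.21239155  0.04610406] [260.54982638 360.64308433] 0.004546576152031532
```

View pics/s4.png

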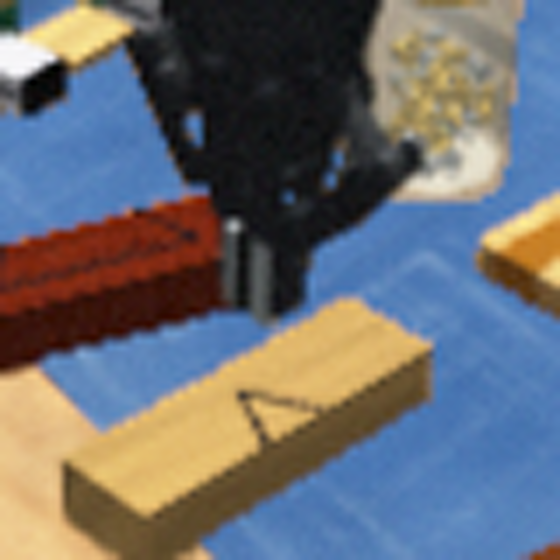

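The shut tips are at about crop (265,315), though the reported TCP projects to (260,360). I touch down gently to find which coordinate is off.

```bash
python3 -m crank '{"travel":[[0,0,-0.4],[0,0,-0.8],[0,0,-1.2],[0,0,-1.4],[0,0,-1.4]],"turn":[[0,0,0],[0,0,0],[0,0,0],[0,0,0],[0,0,0]],"gripper":[1,1,1,1,1]}'
python3 -m crank '{"travel":[[0,0,-0.1],[0,0,-0.2],[0,0,-0.3],[0,0,-0.3],[0,0,-0.3]],"turn":[[0,0,0],[0,0,0],[0,0,0],[0,0,0],[0,0,0]],"gripper":[1,1,1,1,1]}'
python3 - <<'E'
from h import *
p=bot.observe()["position"];f=bot.grab_frame("scene")
print(p,(proj(f,p)-[300,180])*7, bot.observe()["grip_width"])
crop("scene","pics/s5.png",300,180,380,260,7)
E
```

```text
clock: 5.2
position: [0.4823, -0.2125, 0.0318]
tool_rot: [-3.141, 0.001, 0.131]
force: [-0.7, -1.0, 0.2]
grip_width: -0.0
finger_force: 0.0
clock: 5.7
position: [0.4825, -0.2125, 0.0292]
tool_rot: [-3.142, -0.0, 0.132]
force: [-0.1, 0.2, 0.4]
grip_width: -0.0001
finger_force: 0.0
[ 0.48249335 -0.2124912   0.02920995] [259.67690652 397.24210502] 1.9549387812164308e-05
```

View pics/s5.png

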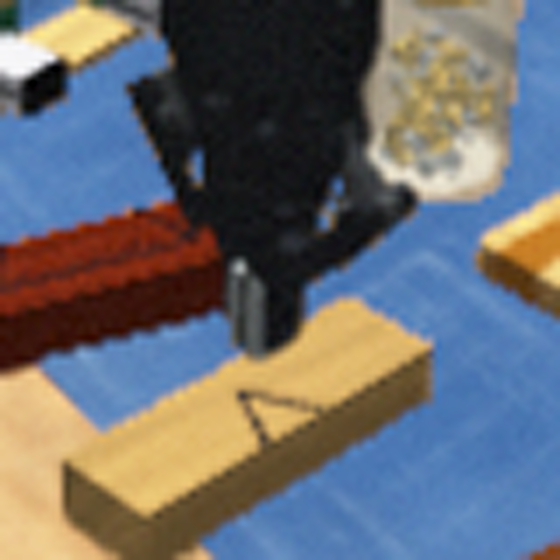

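```bash
for i in 1 2; do :; done; python3 -m crank '{"travel":[[0,0,-0.1],[0,0,-0.2],[0,0,-0.3],[0,0,-0.3],[0,0,-0.3]],"turn":[[0,0,0],[0,0,0],[0,0,0],[0,0,0],[0,0,0]],"gripper":[1,1,1,1,1]}'|grep -E 'pos|force'
python3 -m crank '{"travel":[[0,0,-0.1],[0,0,-0.2],[0,0,-0.3],[0,0,-0.3],[0,0,-0.3]],"turn":[[0,0,0],[0,0,0],[0,0,0],[0,0,0],[0,0,0]],"gripper":[1,1,1,1,1]}'|grep -E 'pos|force'
```

```text
position: [0.4825, -0.2125, 0.0262]
force: [-0.1, 0.2, 1.0]
finger_force: 0.0
position: [0.4824, -0.2125, 0.0232]
force: [0.5, 0.3, 0.1]
finger_force: 0.0
```

```bash
python3 -m crank '{"travel":[[0,0,-0.2],[0,0,-0.4],[0,0,-0.6],[0,0,-0.7],[0,0,-0.7]],"turn":[[0,0,0],[0,0,0],[0,0,0],[0,0,0],[0,0,0]],"gripper":[1,1,1,1,1]}'|grep -E 'pos|force'
python3 -m crank '{"travel":[[0,0,-0.1],[0,0,-0.2],[0,0,-0.3],[0,0,-0.4],[0,0,-0.4]],"turn":[[0,0,0],[0,0,0],[0,0,0],[0,0,0],[0,0,0]],"gripper":[1,1,1,1,1]}'|grep -E 'pos|force'
python3 - <<'E'
from h import *
crop("scene","pics/s6.png",300,180,380,260,7)
E
```

```text
position: [0.4824, -0.2125, 0.016]
force: [-0.2, -0.1, -0.2]
finger_force: 0.0
position: [0.4824, -0.2125, 0.012]
force: [0.6, 0.3, -0.5]
finger_force: 0.0
```

View pics/s6.png

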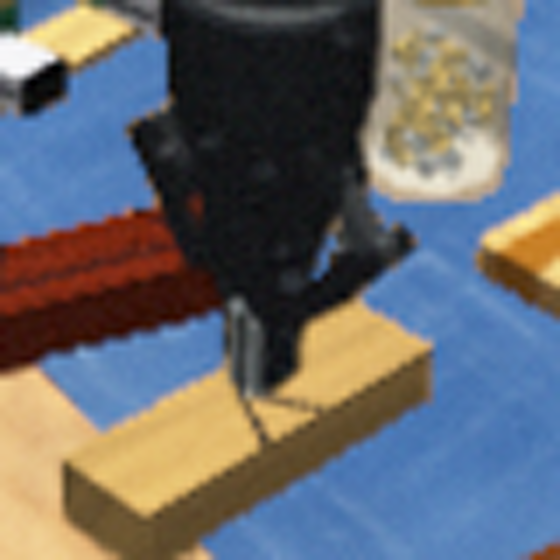

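The tips are now at (263,390), right at the strip's top centre, while z reads 0.012. So x and y are right and z reads about 19 mm low; I find the contact exactly.

```bash
python3 -m crank '{"travel":[[0,0,-0.05],[0,0,-0.1],[0,0,-0.15],[0,0,-0.2],[0,0,-0.2]],"turn":[[0,0,0],[0,0,0],[0,0,0],[0,0,0],[0,0,0]],"gripper":[1,1,1,1,1]}'|grep -E 'pos|force'
python3 -m crank '{"travel":[[0,0,-0.05],[0,0,-0.1],[0,0,-0.1],[0,0,-0.1],[0,0,-0.1]],"turn":[[0,0,0],[0,0,0],[0,0,0],[0,0,0],[0,0,0]],"gripper":[1,1,1,1,1]}'|grep -E 'pos|force'
```

```text
position: [0.4824, -0.2124, 0.0101]
force: [0.8, -0.5, -0.2]
finger_force: 0.0
position: [0.4825, -0.2125, 0.0092]
force: [-0.7, 0.6, 0.7]
finger_force: 0.0
```

```bash
python3 -m crank '{"travel":[[0,0,-0.05],[0,0,-0.1],[0,0,-0.1],[0,0,-0.1],[0,0,-0.1]],"turn":[[0,0,0],[0,0,0],[0,0,0],[0,0,0],[0,0,0]],"gripper":[1,1,1,1,1]}'|grep -E 'pos|force:'
python3 -m crank '{"travel":[[0,0,-0.05],[0,0,-0.1],[0,0,-0.1],[0,0,-0.1],[0,0,-0.1]],"turn":[[0,0,0],[0,0,0],[0,0,0],[0,0,0],[0,0,0]],"gripper":[1,1,1,1,1]}'|grep -E 'pos|force:'
python3 -m crank '{"travel":[[0,0,-0.05],[0,0,-0.1],[0,0,-0.1],[0,0,-0.1],[0,0,-0.1]],"turn":[[0,0,0],[0,0,0],[0,0,0],[0,0,0],[0,0,0]],"gripper":[1,1,1,1,1]}'|grep -E 'pos|force:'
```

```text
position: [0.4825, -0.2125, 0.0082]
force: [-0.2, 1.1, 0.3]
finger_force: 0.0
position: [0.4825, -0.2125, 0.0072]
force: [-0.5, 0.2, -0.3]
finger_force: 0.0
position: [0.4825, -0.2125, 0.0062]
force: [-0.3, 0.3, -0.9]
finger_force: 0.0
```

```bash
python3 -m crank '{"travel":[[0,0,-0.05],[0,0,-0.1],[0,0,-0.1],[0,0,-0.1],[0,0,-0.1]],"turn":[[0,0,0],[0,0,0],[0,0,0],[0,0,0],[0,0,0]],"gripper":[1,1,1,1,1]}'|grep -E 'pos|force:'
python3 -m crank '{"travel":[[0,0,-0.05],[0,0,-0.1],[0,0,-0.1],[0,0,-0.1],[0,0,-0.1]],"turn":[[0,0,0],[0,0,0],[0,0,0],[0,0,0],[0,0,0]],"gripper":[1,1,1,1,1]}'|grep -E 'pos|force:'
python3 - <<'E'
from h import *
p=bot.observe()["position"];f=bot.grab_frame("scene")
print(p,(proj(f,p)-[300,180])*7)
crop("scene","pics/s7.png",300,180,380,260,7)
E
```

```text
position: [0.4825, -0.2125, 0.0052]
force: [0.2, 0.3, 0.8]
finger_force: 0.0
position: [0.4826, -0.2125, 0.005]
force: [-5.3, 3.6, 23.6]
finger_force: 11.9
[ 0.48255063 -0.21253117  0.00499721] [258.23142152 448.63009105]
```

View pics/s7.png

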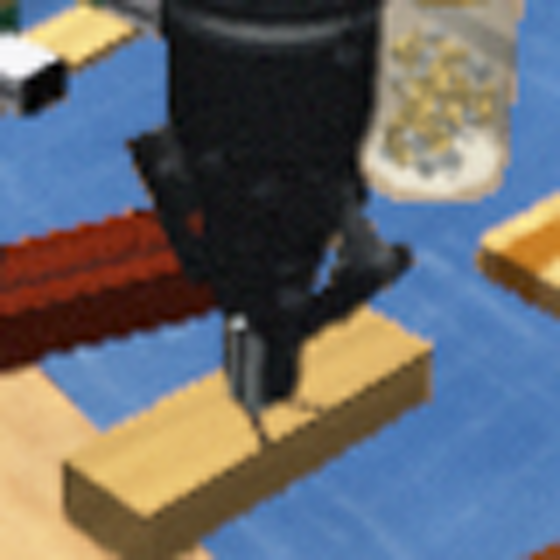

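Contact is at a reported z of 0.005 on a strip top that is 30 mm up, so the tips are 25 mm higher than reported. I use that as a fixed correction. Now I raise, open, lower to reported −0.013 and grip the pale strip.

```bash
python3 -m crank '{"travel":[[0,0,3],[0,0,4],[0,0,4],[0,0,4],[0,0,4]],"turn":[[0,0,0],[0,0,0],[0,0,0],[0,0,0],[0,0,0]],"gripper":[0,0,0,0,0]}'|grep -E 'pos|width'
python3 -m crank '{"travel":[[0,0,0],[0,0,-2],[0,0,-4],[0,0,-5],[0,0,-5]],"turn":[[0,0,0],[0,0,0],[0,0,0],[0,0,0],[0,0,0]],"gripper":[0,0,0,0,0]}'|grep -E 'pos|width|force:'
python3 -m crank '{"travel":[[0,0,-0.4],[0,0,-0.7],[0,0,-0.7],[0,0,-0.7],[0,0,-0.7]],"turn":[[0,0,0],[0,0,0],[0,0,0],[0,0,0],[0,0,0]],"gripper":[0,0,0,0,0]}'|grep -E 'pos|width|force:'
python3 -m crank '{"travel":[[0,0,0],[0,0,0],[0,0,0],[0,0,0],[0,0,0]],"turn":[[0,0,0],[0,0,0],[0,0,0],[0,0,0],[0,0,0]],"gripper":[0.6,0.6,0.6,0.6,0.6]}' 40
```

```text
position: [0.4822, -0.2122, 0.0434]
grip_width: 0.072
position: [0.4816, -0.2124, -0.007]
force: [-0.7, -1.0, -0.1]
grip_width: 0.0855
finger_force: 0.0
position: [0.4827, -0.2125, -0.0125]
force: [0.5, 0.4, -0.1]
grip_width: 0.0854
finger_force: 0.0
clock: 13.45
position: [0.4825, -0.2124, -0.0126]
tool_rot: [-3.141, -0.0, 0.132]
force: [-1.1, 1.3, 6.0]
grip_width: 0.0452
finger_force: 40.8
```

```bash
python3 -m crank '{"travel":[[0,0,3],[0,0,7],[0,0,11],[0,2,13.5],[0,5,13.5]],"turn":[[0,0,0],[0,0,0],[0,0,0],[0,0,0],[0,0,0]],"gripper":[0.6,0.6,0.6,0.6,0.6]}'|grep -E 'pos|width'
python3 -m crank '{"travel":[[0.5,4.5,0],[1,9,0],[1.5,13.5,0],[2,18,0],[2.5,22.5,0]],"turn":[[0,0,1],[0,0,2],[0,0,3],[0,0,4],[0,0,5]],"gripper":[0.6,0.6,0.6,0.6,0.6]}'|grep -E 'pos|width'
python3 -m crank '{"travel":[[0.5,4.5,0],[1,9,0],[1.5,13.5,0],[1.5,18,0],[1.5,22.5,0]],"turn":[[0,0,1],[0,0,1.1],[0,0,1.1],[0,0,1.1],[0,0,1.1]],"gripper":[0.6,0.6,0.6,0.6,0.6]}'|grep -E 'pos|width'
python3 -m crank '{"travel":[[0,2,0],[0,3.8,0],[0,3.8,0],[0,3.8,0],[0,3.8,0]],"turn":[[0,0,0],[0,0,0],[0,0,0],[0,0,0],[0,0,0]],"gripper":[0.6,0.6,0.6,0.6,0.6]}'
```

```text
position: [0.4837, -0.1637, 0.1251]
grip_width: 0.045
position: [0.5073, 0.0645, 0.1222]
grip_width: 0.0453
position: [0.5221, 0.2894, 0.1221]
grip_width: 0.0451
clock: 15.45
position: [0.5228, 0.3241, 0.1223]
tool_rot: [3.141, 0.0, 0.236]
force: [1.1, 0.3, -2.1]
grip_width: 0.0449
finger_force: 42.5
```

```bash
python3 -m crank '{"travel":[[0,0.2,-3],[0,0.2,-6],[0,0.2,-8],[0,0.2,-9],[0,0.2,-9.4]],"turn":[[0,0,0],[0,0,0],[0,0,0],[0,0,0],[0,0,0]],"gripper":[0.6,0.6,0.6,0.6,0.6]}'|grep -E 'pos|force:'
python3 -m crank '{"travel":[[0,0,-0.3],[0,0,-0.6],[0,0,-0.9],[0,0,-1],[0,0,-1]],"turn":[[0,0,0],[0,0,0],[0,0,0],[0,0,0],[0,0,0]],"gripper":[0.6,0.6,0.6,0.6,0.6]}'|grep -E 'pos|force:'
```

```text
position: [0.5226, 0.3266, 0.0277]
force: [0.1, -0.1, -1.1]
finger_force: 42.4
position: [0.5225, 0.3276, 0.0183]
force: [-0.7, 0.3, -1.9]
finger_force: 42.4
```

```bash
python3 -m crank '{"travel":[[0,0,0],[0,0,0],[0,0,0],[0,0,0],[0,0,0]],"turn":[[0,0,0],[0,0,0],[0,0,0],[0,0,0],[0,0,0]],"gripper":[0.3,0.3,0.3,0.3,0.3]}'|grep -E 'pos|force:|width'
python3 -m crank '{"travel":[[0,0,3],[0,0,6],[0,0,9],[0,0,12],[0,-3,13]],"turn":[[0,0,0],[0,0,0],[0,0,0],[0,0,0],[0,0,0]],"gripper":[0.3,0.3,0.3,0.3,0]}'|grep -E 'pos|force:|width'
```

```text
position: [0.5225, 0.3276, 0.0182]
force: [-0.2, 0.6, 0.2]
grip_width: 0.0597
finger_force: 0.0
position: [0.523, 0.301, 0.1505]
force: [0.4, -0.6, -0.3]
grip_width: 0.0723
finger_force: 0.0
```

```bash
python3 -m crank '{"travel":[[0,-4.5,0],[0,-9,0],[0,-13.5,0],[-0.5,-18,0],[-1,-22.5,0]],"turn":[[0,0,-1],[0,0,-2],[0,0,-3],[0,0,-4],[0,0,-5]],"gripper":[0,0,0,0,0]}'|grep -E 'pos'
python3 -m crank '{"travel":[[-0.5,-4.5,0],[-1,-9,0],[-1.5,-13.5,0],[-2,-18,0],[-2.5,-22.5,0]],"turn":[[0,0,-1],[0,0,-2],[0,0,-3],[0,0,-4],[0,0,-5]],"gripper":[0,0,0,0,0]}'|grep -E 'pos'
python3 -m crank '{"travel":[[-0.5,-4.5,0],[-0.5,-9,0],[-0.5,-13.5,-1],[-0.5,-18,-2],[-0.5,-19.8,-4]],"turn":[[0,0,-1],[0,0,-2],[0,0,-3],[0,0,-4],[0,0,-4]],"gripper":[0,0,0,0,0]}'|grep -E 'pos'
python3 -m crank '{"travel":[[0,0,-1],[0,0,-1],[0,0,-1],[0,0,-1],[0,0,-1]],"turn":[[0,0,0],[0,0,0],[0,0,0],[0,0,0],[0,0,0]],"gripper":[0,0,0,0,0]}'
python3 - <<'E'
from h import *
from m2 import pose
f=bot.grab_frame("top");h=cv2.cvtColor(f["pixels"],cv2.COLOR_RGB2HSV);H,S,V=[h[...,i].astype(int) for i in range(3)]
U=lambda c:c.astype(np.uint8)
cv2.imwrite("pics/t3.png",cv2.resize(f["pixels"][150:270,155:445,::-1],None,fx=2.75,fy=2.75,interpolation=cv2.INTER_CUBIC))
g=bot.grab_frame("scene");cv2.imwrite("pics/s8full.png",g["pixels"][:,:,::-1])
pose(f,U((H>17)&(H<25)&(S>80)&(V>110)),(183,195,215,235),.06,"pale")
pose(f,U((H<17)&(S>130)&(V>110)),(160,198,183,252),.055,"head")
E
```

```text
position: [0.5121, 0.0708, 0.1483]
position: [0.4871, -0.1541, 0.1483]
position: [0.4818, -0.3554, 0.1088]
clock: 19.45
position: [0.4832, -0.3498, 0.0989]
tool_rot: [3.141, -0.001, -0.005]
force: [0.6, 0.1, -0.1]
grip_width: 0.0856
finger_force: 0.0
pale c 534 330 size 130 51 yaw 13.8
head c 507 390 size 152 28 yaw 13.7
```

View pics/t3.png

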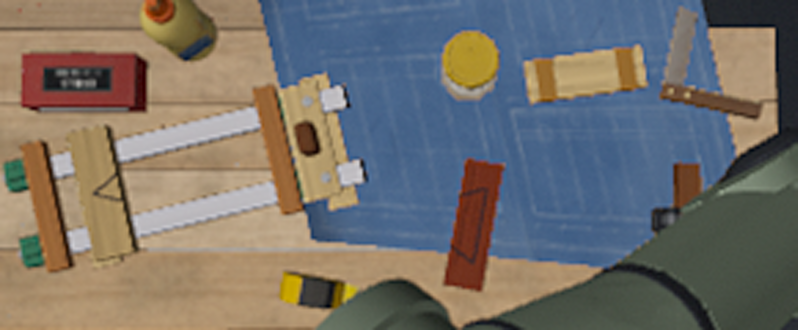

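The pale strip lies square across the bars at crop (103,194), tip toward the head, with clear gaps either side. The arm is now over the dark strip.

```bash
python3 -m crank '{"travel":[[0,0,-3],[0,0,-6],[0,0,-8.5],[0,0,-10],[0,0,-10.5]],"turn":[[0,0,0],[0,0,0],[0,0,0],[0,0,0],[0,0,0]],"gripper":[0,0,0,0,0]}'|grep -E 'pos|force:'
python3 -m crank '{"travel":[[0,0,-0.3],[0,0,-0.6],[0,0,-0.6],[0,0,-0.6],[0,0,-0.6]],"turn":[[0,0,0],[0,0,0],[0,0,0],[0,0,0],[0,0,0]],"gripper":[0,0,0,0,0]}'|grep -E 'pos|force:'
python3 -m crank '{"travel":[[0,0,0],[0,0,0],[0,0,0],[0,0,0],[0,0,0]],"turn":[[0,0,0],[0,0,0],[0,0,0],[0,0,0],[0,0,0]],"gripper":[0.8,0.8,0.8,0.8,0.8]}'
python3 - <<'E'
from h import *
f=bot.grab_frame("top")
for e in(-1,1):
  for w in(-1,1):
    a=np.radians(13.7);p=np.array([.5226,.3266,.06])+e*.075*np.array([np.cos(a),np.sin(a),0])+w*.023*np.array([-np.sin(a),np.cos(a),0])
    print(((proj(f,p)-[155,150])*2.75).round())
E
```

```text
position: [0.4821, -0.3502, -0.0078]
force: [-0.4, 0.0, 0.3]
finger_force: 0.0
position: [0.4827, -0.3506, -0.0124]
force: [-0.1, -0.0, -0.0]
finger_force: 0.0
clock: 21.05
position: [0.4825, -0.3506, -0.0127]
tool_rot: [3.141, -0.0, -0.006]
force: [-1.1, 0.2, 4.3]
grip_width: 0.0269
finger_force: 40.0
[132. 251.]
[ 92. 261.]
[103. 123.]
[ 64. 132.]
```

```bash
python3 -m crank '{"travel":[[0,0,3],[0,0,7],[0,0,11],[0,2,13.5],[0,5,13.5]],"turn":[[0,0,0],[0,0,0],[0,0,0],[0,0,0],[0,0,0]],"gripper":[0.8,0.8,0.8,0.8,0.8]}'|grep -E 'pos|width'
python3 -m crank '{"travel":[[0.5,4.5,0],[1,9,0],[1.5,13.5,0],[2,18,0],[2.5,22.5,0]],"turn":[[0,0,1],[0,0,2],[0,0,3],[0,0,4],[0,0,5]],"gripper":[0.8,0.8,0.8,0.8,0.8]}'|grep -E 'pos|width'
python3 -m crank '{"travel":[[0.5,4.5,0],[1,9,0],[1.5,13.5,0],[2,18,0],[2.5,22.5,0]],"turn":[[0,0,2],[0,0,4],[0,0,6],[0,0,8],[0,0,9]],"gripper":[0.8,0.8,0.8,0.8,0.8]}'|grep -E 'pos|width'
python3 -m crank '{"travel":[[0.7,4.5,0],[0.7,8,0],[0.7,10.6,0],[0.7,10.6,0],[0.7,10.6,0]],"turn":[[0,0,0],[0,0,0],[0,0,0],[0,0,0],[0,0,0]],"gripper":[0.8,0.8,0.8,0.8,0.8]}'
```

```text
position: [0.4833, -0.3022, 0.1253]
grip_width: 0.0271
position: [0.5074, -0.0736, 0.1222]
grip_width: 0.0271
position: [0.5323, 0.1516, 0.1222]
grip_width: 0.027
clock: 23.1
position: [0.5392, 0.2555, 0.1219]
tool_rot: [3.141, 0.0, 0.239]
force: [-0.0, -1.5, -0.4]
grip_width: 0.0273
finger_force: 39.8
```

```bash
python3 -m crank '{"travel":[[0,0,-3],[0,0,-6],[0,0,-8],[0,0,-9],[0,0,-9.4]],"turn":[[0,0,0],[0,0,0],[0,0,0],[0,0,0],[0,0,0]],"gripper":[0.8,0.8,0.8,0.8,0.8]}'|grep -E 'pos|force:'
python3 -m crank '{"travel":[[0,0,-0.3],[0,0,-0.6],[0,0,-0.9],[0,0,-1],[0,0,-1]],"turn":[[0,0,0],[0,0,0],[0,0,0],[0,0,0],[0,0,0]],"gripper":[0.8,0.8,0.8,0.8,0.8]}'|grep -E 'pos|force:'
python3 -m crank '{"travel":[[0,0,0],[0,0,0],[0,0,0],[0,0,0],[0,0,0]],"turn":[[0,0,0],[0,0,0],[0,0,0],[0,0,0],[0,0,0]],"gripper":[0.5,0.5,0.5,0.5,0.5]}'|grep -E 'pos|force:|width'
python3 -m crank '{"travel":[[0,0,3],[0,0,6],[0,0,9],[0,0,12],[0,-3,13]],"turn":[[0,0,0],[0,0,0],[0,0,0],[0,0,0],[0,0,0]],"gripper":[0.5,0.5,0.5,0.5,0]}'|grep -E 'pos|force:|width'
```

```text
position: [0.5395, 0.2544, 0.0277]
force: [0.8, 0.1, -1.5]
finger_force: 39.8
position: [0.5395, 0.2556, 0.0183]
force: [-1.1, 0.0, -0.7]
finger_force: 39.8
position: [0.5395, 0.2556, 0.0182]
force: [0.3, 0.2, -0.1]
grip_width: 0.0427
finger_force: 0.0
position: [0.5402, 0.2289, 0.1504]
force: [1.3, -0.7, -1.2]
grip_width: 0.0562
finger_force: 0.0
```

```bash
python3 -m crank '{"travel":[[-0.5,-4.5,0],[-1,-9,0],[-2,-13.5,0],[-3,-18,0],[-4,-22.5,0]],"turn":[[0,0,-4],[0,0,-8],[0,0,-12],[0,0,-16],[0,0,-20]],"gripper":[0,0,0,0,0]}'|grep -E 'pos'
python3 -m crank '{"travel":[[-1,-4.5,0],[-1.4,-9,0],[-1.4,-10.2,-2],[-1.4,-10.2,-5],[-1.4,-10.2,-5]],"turn":[[0,0,-4.2],[0,0,-4.2],[0,0,-4.2],[0,0,-4.2],[0,0,-4.2]],"gripper":[0,0,0,0,0]}'
python3 - <<'E'
from h import *
from m2 import pose
f=bot.grab_frame("top");h=cv2.cvtColor(f["pixels"],cv2.COLOR_RGB2HSV);H,S,V=[h[...,i].astype(int) for i in range(3)]
U=lambda c:c.astype(np.uint8)
pose(f,U((H<17)&(S>120)&(V<130)),(205,190,235,250),.06,"dark")
E
```

```text
position: [0.4988, -0.001, 0.1483]
clock: 26.1
position: [0.4839, -0.1017, 0.0961]
tool_rot: [3.141, 0.004, -0.186]
force: [-0.9, 0.9, 1.1]
grip_width: 0.0852
finger_force: 0.0
dark c 543 252 size 158 34 yaw 13.6
```

```bash
python3 -m crank '{"travel":[[0.1,0.1,-3],[0.1,0.1,-6],[0.1,0.1,-8.5],[0.1,0.1,-10],[0.1,0.1,-10.5]],"turn":[[0,0,0],[0,0,0],[0,0,0],[0,0,0],[0,0,0]],"gripper":[0,0,0,0,0]}'|grep -E 'pos|force:'
python3 -m crank '{"travel":[[0,0,-0.3],[0,0,-0.6],[0,0,-0.6],[0,0,-0.6],[0,0,-0.6]],"turn":[[0,0,0],[0,0,0],[0,0,0],[0,0,0],[0,0,0]],"gripper":[0,0,0,0,0]}'|grep -E 'pos|force:'
python3 -m crank '{"travel":[[0,0,0],[0,0,0],[0,0,0],[0,0,0],[0,0,0]],"turn":[[0,0,0],[0,0,0],[0,0,0],[0,0,0],[0,0,0]],"gripper":[0.6,0.6,0.6,0.6,0.6]}'
```

```text
position: [0.4868, -0.1001, -0.0068]
force: [-0.3, -0.5, 0.4]
finger_force: 0.0
position: [0.4867, -0.1004, -0.0124]
force: [0.1, 0.0, -0.4]
finger_force: 0.0
clock: 27.65
position: [0.4865, -0.1005, -0.0126]
tool_rot: [-3.141, -0.0, -0.184]
force: [-0.6, 0.2, 6.2]
grip_width: 0.045
finger_force: 40.5
```

```bash
python3 -m crank '{"travel":[[0,0,3],[0,0,7],[0,0,11],[0,1,13.5],[0,4,13.5]],"turn":[[0,0,0],[0,0,0],[0,0,4],[0,0,8],[0,0,12]],"gripper":[0.6,0.6,0.6,0.6,0.6]}'|grep -E 'pos|width'
python3 -m crank '{"travel":[[1.5,4.5,0],[3,9,0],[5,13.5,0],[6,18,0],[7,22.5,0]],"turn":[[0,0,4],[0,0,8],[0,0,10],[0,0,12.2],[0,0,12.2]],"gripper":[0.6,0.6,0.6,0.6,0.6]}'|grep -E 'pos|width'
python3 -m crank '{"travel":[[0,2.2,0],[0,2.2,0],[0,2.2,0],[0,2.2,0],[0,2.2,0]],"turn":[[0,0,0],[0,0,0],[0,0,0],[0,0,0],[0,0,0]],"gripper":[0.6,0.6,0.6,0.6,0.6]}'
```

```text
position: [0.4878, -0.0623, 0.1251]
grip_width: 0.0452
position: [0.5566, 0.1664, 0.1221]
grip_width: 0.045
clock: 29.15
position: [0.5566, 0.1853, 0.1224]
tool_rot: [3.142, -0.0, 0.236]
force: [-0.6, 0.3, -1.6]
grip_width: 0.0451
finger_force: 42.7
```

```bash
python3 -m crank '{"travel":[[0,0.1,-3],[0,0.1,-6],[0,0.1,-8],[0,0.1,-9],[0,0.1,-9.4]],"turn":[[0,0,0],[0,0,0],[0,0,0],[0,0,0],[0,0,0]],"gripper":[0.6,0.6,0.6,0.6,0.6]}'|grep -E 'pos|force:'
python3 -m crank '{"travel":[[0,0,-0.3],[0,0,-0.6],[0,0,-0.9],[0,0,-1],[0,0,-1]],"turn":[[0,0,0],[0,0,0],[0,0,0],[0,0,0],[0,0,0]],"gripper":[0.6,0.6,0.6,0.6,0.6]}'|grep -E 'pos|force:'
python3 -m crank '{"travel":[[0,0,0],[0,0,0],[0,0,0],[0,0,0],[0,0,0]],"turn":[[0,0,0],[0,0,0],[0,0,0],[0,0,0],[0,0,0]],"gripper":[0.35,0.35,0.35,0.35,0.35]}'|grep -E 'pos|force:|width'
python3 -m crank '{"travel":[[0,0,3],[0,0,6],[0,0,9],[0,0,12],[0,-3,13]],"turn":[[0,0,0],[0,0,0],[0,0,0],[0,0,0],[0,0,0]],"gripper":[0.35,0.35,0.35,0.35,0]}'|grep -E 'pos|force:|width'
```

```text
position: [0.5564, 0.1868, 0.0277]
force: [0.2, 0.8, -1.2]
finger_force: 42.6
position: [0.5565, 0.1876, 0.0183]
force: [0.1, 0.7, -1.2]
finger_force: 42.6
position: [0.5565, 0.1876, 0.0182]
force: [-0.4, 0.2, -0.1]
grip_width: 0.0551
finger_force: 0.0
position: [0.5573, 0.1609, 0.1504]
force: [0.6, -1.3, 0.0]
grip_width: 0.0688
finger_force: 0.0
```

```bash
python3 -m crank '{"travel":[[1.2,-4,0],[2.4,-7.1,0],[2.4,-7.1,0],[2.4,-7.1,-2],[2.4,-7.1,-4]],"turn":[[0,0,0],[0,0,0],[0,0,0],[0,0,0],[0,0,0]],"gripper":[0,0,0,0,0]}'
python3 -m crank '{"travel":[[0,0,-2],[0,0,-4],[0,0,-6],[0,0,-6.7],[0,0,-6.7]],"turn":[[0,0,0],[0,0,0],[0,0,0],[0,0,0],[0,0,0]],"gripper":[0,0,0,0,0]}'|grep -E 'pos|force:'
python3 -m crank '{"travel":[[0,0,0],[0,0,0],[0,0,0],[0,0,0],[0,0,0]],"turn":[[0,0,0],[0,0,0],[0,0,0],[0,0,0],[0,0,0]],"gripper":[0.9,0.9,0.9,0.9,0.9]}' 60
python3 - <<'E'
from h import *
f=bot.grab_frame("top");g=bot.grab_frame("scene")
a=cv2.resize(f["pixels"][150:270,155:345,::-1],None,fx=2.4,fy=2.4,interpolation=cv2.INTER_CUBIC)
b=cv2.resize(g["pixels"][120:220,200:352,::-1],None,fx=3,fy=3,interpolation=cv2.INTER_CUBIC)
cv2.imwrite("pics/c9.png",np.vstack([a,b]) )
E
```

```text
clock: 31.65
position: [0.5807, 0.0868, 0.1079]
tool_rot: [-3.141, -0.001, 0.238]
force: [-0.4, 0.7, -0.1]
grip_width: 0.0856
finger_force: 0.0
position: [0.58, 0.0866, 0.0406]
force: [0.5, -0.5, 0.9]
finger_force: 0.0
clock: 32.65
position: [0.5806, 0.087, 0.0417]
tool_rot: [-3.141, -0.0, 0.238]
force: [-1.3, 2.0, 7.0]
grip_width: 0.0213
finger_force: 58.4
```

View pics/c9.png

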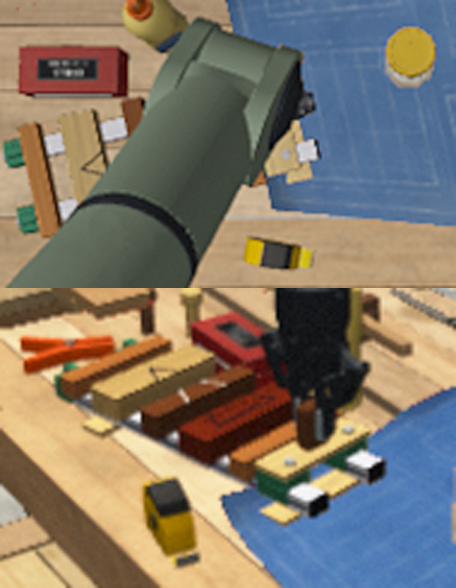

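The scene half shows pale, dark and red strips lying in order across the bars. The handle is gripped (21 mm) at about (320,420). Now I slide the jaw up.

```bash
python3 -m crank '{"travel":[[-0.24,0.97,0],[-0.47,1.94,0],[-0.71,2.91,0],[-0.95,3.89,0],[-1.18,4.86,0]],"turn":[[0,0,0],[0,0,0],[0,0,0],[0,0,0],[0,0,0]],"gripper":[0.9,0.9,0.9,0.9,0.9]}'|grep -E 'pos|force:|width'
python3 -m crank '{"travel":[[-0.24,0.97,0],[-0.47,1.94,0],[-0.71,2.91,0],[-0.95,3.89,0],[-1.18,4.86,0]],"turn":[[0,0,0],[0,0,0],[0,0,0],[0,0,0],[0,0,0]],"gripper":[0.9,0.9,0.9,0.9,0.9]}'|grep -E 'pos|force:|width'
python3 -m crank '{"travel":[[-0.1,0.4,0],[-0.2,0.8,0],[-0.3,1.2,0],[-0.4,1.6,0],[-0.47,1.95,0]],"turn":[[0,0,0],[0,0,0],[0,0,0],[0,0,0],[0,0,0]],"gripper":[0.9,0.9,0.9,0.9,0.9]}'|grep -E 'pos|force:|width'
```

```text
position: [0.569, 0.1345, 0.0417]
force: [0.5, -5.8, 5.5]
grip_width: 0.0213
finger_force: 61.2
position: [0.5571, 0.183, 0.0417]
force: [-1.4, -9.2, 8.8]
grip_width: 0.0214
finger_force: 61.5
position: [0.5524, 0.2023, 0.0417]
force: [-0.6, -7.1, 9.4]
grip_width: 0.0209
finger_force: 61.4
```

```bash
python3 -m crank '{"travel":[[-0.02,0.1,0],[-0.05,0.2,0],[-0.07,0.3,0],[-0.1,0.4,0],[-0.1,0.4,0]],"turn":[[0,0,0],[0,0,0],[0,0,0],[0,0,0],[0,0,0]],"gripper":[0.9,0.9,0.9,0.9,0.9]}'|grep -E 'pos|force:'
python3 -m crank '{"travel":[[-0.02,0.05,0],[-0.02,0.1,0],[-0.05,0.15,0],[-0.05,0.2,0],[-0.05,0.2,0]],"turn":[[0,0,0],[0,0,0],[0,0,0],[0,0,0],[0,0,0]],"gripper":[0.9,0.9,0.9,0.9,0.9]}'|grep -E 'pos|force:'
```

```text
position: [0.5514, 0.2065, 0.0417]
force: [-2.5, -5.7, 8.2]
finger_force: 61.5
position: [0.5509, 0.2083, 0.0417]
force: [-1.5, -5.1, 8.5]
finger_force: 61.5
```

```bash
python3 -m crank '{"travel":[[-0.01,0.05,0],[-0.02,0.1,0],[-0.04,0.15,0],[-0.05,0.2,0],[-0.05,0.2,0]],"turn":[[0,0,0],[0,0,0],[0,0,0],[0,0,0],[0,0,0]],"gripper":[0.9,0.9,0.9,0.9,0.9]}'|grep -E 'pos|force:'
python3 -m crank '{"travel":[[-0.01,0.03,0],[-0.02,0.06,0],[-0.03,0.1,0],[-0.03,0.1,0],[-0.03,0.1,0]],"turn":[[0,0,0],[0,0,0],[0,0,0],[0,0,0],[0,0,0]],"gripper":[0.9,0.9,0.9,0.9,0.9]}'|grep -E 'pos|force:'
```

```text
position: [0.5505, 0.2103, 0.0417]
force: [-0.5, -5.7, 9.1]
finger_force: 61.5
position: [0.5502, 0.2113, 0.0417]
force: [-1.8, -6.1, 8.6]
finger_force: 61.4
```

```bash
python3 -m crank '{"travel":[[-0.01,0.05,0],[-0.02,0.1,0],[-0.04,0.15,0],[-0.05,0.2,0],[-0.05,0.2,0]],"turn":[[0,0,0],[0,0,0],[0,0,0],[0,0,0],[0,0,0]],"gripper":[0.9,0.9,0.9,0.9,0.9]}'|grep -E 'pos|force:'
python3 -m crank '{"travel":[[-0.01,0.03,0],[-0.02,0.06,0],[-0.03,0.1,0],[-0.03,0.1,0],[-0.03,0.1,0]],"turn":[[0,0,0],[0,0,0],[0,0,0],[0,0,0],[0,0,0]],"gripper":[0.9,0.9,0.9,0.9,0.9]}'|grep -E 'pos|force:'
python3 - <<'E'
from h import *
from m2 import pose
f=bot.grab_frame("top");h=cv2.cvtColor(f["pixels"],cv2.COLOR_RGB2HSV);H,S,V=[h[...,i].astype(int) for i in range(3)]
# profile across the lower (near) part of head/strips along press y
o=np.array([.5456,.2316]);a=np.radians(13.7);X=np.array([np.cos(a),np.sin(a)]);Y=np.array([-np.sin(a),np.cos(a)])
for y in range(20,180,5):
    r=[]
    for x in(40,55,):
        p=np.append(o+X*x/1000+Y*y/1000,.06);u,v=proj(f,p).round().astype(int);r.append(f["pixels"][v,u].tolist())
    print(y,*r)
E
```

```text
position: [0.5502, 0.2114, 0.0417]
force: [1.9, -15.8, 6.6]
finger_force: 61.2
position: [0.5502, 0.2114, 0.0417]
force: [4.0, -20.3, 5.5]
finger_force: 61.1
20 [53, 57, 50] [100, 109, 94]
25 [101, 112, 95] [94, 104, 89]
30 [108, 121, 104] [94, 104, 88]
35 [104, 116, 98] [94, 104, 89]
40 [109, 121, 104] [93, 105, 89]
45 [106, 119, 102] [98, 109, 94]
50 [109, 121, 104] [93, 104, 89]
55 [103, 115, 98] [85, 95, 81]
60 [70, 79, 66] [84, 93, 79]
65 [59, 68, 57] [82, 92, 78]
70 [64, 71, 62] [71, 80, 68]
75 [64, 72, 61] [73, 81, 70]
80 [69, 77, 67] [76, 85, 74]
85 [71, 79, 68] [76, 86, 73]
90 [74, 83, 71] [80, 90, 77]
95 [75, 84, 71] [84, 92, 80]
100 [76, 85, 72] [85, 94, 80]
105 [83, 93, 80] [86, 96, 82]
110 [82, 91, 78] [89, 98, 83]
115 [86, 95, 82] [91, 100, 85]
120 [87, 96, 83] [92, 103, 89]
125 [88, 99, 85] [93, 104, 87]
130 [89, 100, 85] [94, 105, 91]
135 [92, 103, 88] [99, 110, 94]
140 [96, 106, 91] [102, 113, 97]
145 [96, 107, 91] [103, 114, 97]
150 [99, 110, 94] [104, 116, 98]
155 [100, 111, 97] [106, 118, 101]
160 [104, 115, 99] [117, 129, 111]
165 [105, 117, 101] [116, 128, 110]
170 [107, 119, 102] [124, 137, 118]
175 [109, 121, 104] [123, 136, 118]
```

```bash
python3 -m crank '{"travel":[[-0.03,0.1,0],[-0.03,0.1,0],[-0.03,0.1,0],[-0.03,0.1,0],[-0.03,0.1,0]],"turn":[[0,0,0],[0,0,0],[0,0,0],[0,0,0],[0,0,0]],"gripper":[0.9,0.9,0.9,0.9,0.9]}'|grep -E 'pos|force:'
python3 -m crank '{"travel":[[0,0,0],[0,0,0],[0,0,0],[0,0,0],[0,0,0]],"turn":[[0,0,0],[0,0,0],[0,0,0],[0,0,0],[0,0,0]],"gripper":[0.4,0.4,0.4,0.4,0.4]}'|grep -E 'pos|force:'
python3 -m crank '{"travel":[[0,0,2],[0,0,5],[0,0,8],[0,0,11],[0,-3,11]],"turn":[[0,0,0],[0,0,0],[0,0,0],[0,0,0],[0,0,8]],"gripper":[0.4,0.4,0.4,0.4,0]}'|grep -E 'pos|force:'
python3 -m crank '{"travel":[[1,-4.5,0],[2,-9,0],[3,-13.5,0],[4,-18,0],[5,-22.5,0]],"turn":[[0,0,8],[0,0,16],[0,0,24],[0,0,32],[0,0,40]],"gripper":[0,0,0,0,0]}'|grep -E 'pos|force:'
python3 -m crank '{"travel":[[1.5,-4.5,0],[3,-9,0],[4.5,-13.5,0],[6,-17,0],[6.4,-19,0]],"turn":[[0,0,8],[0,0,16],[0,0,24],[0,0,32],[0,0,36.3]],"gripper":[0,0,0,0,0]}'
python3 -m crank '{"travel":[[0,0,0],[0,0,0],[0,0,0],[0,0,-3],[0,0,-5]],"turn":[[0,0,0],[0,0,0],[0,0,0],[0,0,0],[0,0,0]],"gripper":[0,0,0,0,0]}'
python3 - <<'E'
from h import *
f=bot.grab_frame("top");o=np.array([.5456,.2316]);a=np.radians(13.7);X=np.array([np.cos(a),np.sin(a)]);Y=np.array([-np.sin(a),np.cos(a)])
h=cv2.cvtColor(f["pixels"],cv2.COLOR_RGB2HSV)
for y in range(-20,185,4):
    print(y,*[h[tuple(proj(f,np.append(o+X*x/1000+Y*y/1000,.06)).round().astype(int)[::-1])].tolist() for x in(-55,55)])
im=f["pixels"][150:270,155:445,::-1];cv2.imwrite("pics/t10.png",cv2.resize(im,None,fx=2.75,fy=2.75,interpolation=cv2.INTER_CUBIC))
E
```

```text
position: [0.5502, 0.2114, 0.0418]
force: [5.1, -25.1, 4.8]
finger_force: 61.2
position: [0.5487, 0.2165, 0.0412]
force: [-0.1, 0.3, -0.1]
finger_force: 0.0
position: [0.55, 0.19, 0.1539]
force: [1.6, -1.0, -1.5]
finger_force: 0.0
position: [0.599, -0.0404, 0.1513]
force: [0.4, 0.9, -1.0]
finger_force: 0.0
clock: 39.8
position: [0.663, -0.2326, 0.151]
tool_rot: [-3.142, 0.001, 1.712]
force: [-1.2, 0.7, -0.4]
grip_width: 0.0859
finger_force: 0.0
clock: 40.3
position: [0.6628, -0.227, 0.1003]
tool_rot: [-3.142, -0.0, 1.71]
force: [-0.0, 0.0, -1.5]
grip_width: 0.0849
finger_force: 0.0
-20 [20, 99, 186] [20, 98, 189]
-16 [20, 99, 186] [20, 97, 189]
-12 [20, 98, 182] [20, 98, 184]
-8 [19, 100, 194] [19, 100, 179]
-4 [27, 74, 176] [25, 83, 159]
0 [37, 75, 109] [37, 79, 81]
4 [12, 176, 119] [13, 172, 147]
8 [14, 162, 153] [14, 158, 165]
12 [14, 160, 158] [14, 161, 149]
16 [14, 160, 158] [14, 162, 151]
20 [14, 160, 153] [14, 160, 153]
24 [15, 159, 172] [14, 161, 157]
28 [14, 175, 112] [13, 172, 110]
32 [5, 193, 86] [6, 193, 103]
36 [6, 192, 105] [6, 191, 112]
40 [7, 192, 113] [7, 189, 112]
4
[... 489 characters left out ...]
, 169] [14, 144, 106]
108 [20, 108, 179] [19, 108, 165]
112 [19, 108, 175] [20, 111, 165]
116 [19, 112, 166] [19, 111, 167]
120 [19, 111, 165] [19, 110, 170]
124 [19, 110, 167] [19, 110, 160]
128 [19, 111, 168] [19, 111, 156]
132 [19, 110, 172] [19, 109, 164]
136 [19, 111, 163] [19, 109, 166]
140 [20, 111, 158] [19, 113, 165]
144 [18, 112, 159] [20, 112, 166]
148 [16, 140, 157] [19, 113, 147]
152 [14, 168, 147] [15, 155, 148]
156 [14, 162, 153] [14, 161, 150]
160 [14, 157, 158] [14, 164, 149]
164 [14, 160, 153] [14, 161, 154]
168 [14, 165, 159] [14, 163, 153]
172 [16, 137, 164] [20, 114, 127]
176 [38, 72, 117] [78, 149, 115]
180 [76, 134, 101] [78, 153, 112]
184 [76, 129, 103] [78, 151, 110]
```

The colour profile shows red from y = 30 to 75, dark from 75 to 103 and pale from 103 to 149. All joints are tight and square. Now the caul.

```bash
python3 -m crank '{"travel":[[0.1,-0.6,-2],[0.1,-0.6,-5],[0.1,-0.6,-8],[0.1,-0.6,-10.5],[0.1,-0.6,-11]],"turn":[[0,0,0],[0,0,0],[0,0,0],[0,0,0],[0,0,0]],"gripper":[0,0,0,0,0]}'|grep -E 'pos|force:'
python3 -m crank '{"travel":[[0,0,-0.3],[0,0,-0.6],[0,0,-0.9],[0,0,-1.2],[0,0,-1.2]],"turn":[[0,0,0],[0,0,0],[0,0,0],[0,0,0],[0,0,0]],"gripper":[0,0,0,0,0]}'|grep -E 'pos|force:'
python3 -m crank '{"travel":[[0,0,0],[0,0,0],[0,0,0],[0,0,0],[0,0,0]],"turn":[[0,0,0],[0,0,0],[0,0,0],[0,0,0],[0,0,0]],"gripper":[0.6,0.6,0.6,0.6,0.6]}' 40
```

```text
position: [0.6625, -0.2341, -0.0116]
force: [0.4, 0.5, -0.4]
finger_force: 0.0
position: [0.6639, -0.2347, -0.0207]
force: [1.1, -0.1, -0.2]
finger_force: 0.0
clock: 41.85
position: [0.664, -0.2349, -0.0205]
tool_rot: [3.141, 0.0, 1.709]
force: [-0.6, 1.0, 5.2]
grip_width: 0.0491
finger_force: 42.1
```

```bash
python3 -m crank '{"travel":[[0,0,4],[0,0,8],[0,0,12],[-2,0,15],[-5,3,15.5]],"turn":[[0,0,0],[0,0,0],[0,0,0],[0,0,0],[0,0,0]],"gripper":[0.6,0.6,0.6,0.6,0.6]}'|grep -E 'pos|force:'
python3 -m crank '{"travel":[[-2,4,0],[-4,8,0],[-6,12,0],[-7,16.5,0],[-8,21,0]],"turn":[[0,0,1],[0,0,2],[0,0,3],[0,0,4],[0,0,5]],"gripper":[0.6,0.6,0.6,0.6,0.6]}'|grep -E 'pos|force:'
python3 -m crank '{"travel":[[-0.3,4.5,0],[-0.6,9,0],[-0.97,13.5,0],[-0.97,18,0],[-0.97,22.5,0]],"turn":[[0,0,0.75],[0,0,0.75],[0,0,0.75],[0,0,0.75],[0,0,0.75]],"gripper":[0.6,0.6,0.6,0.6,0.6]}'|grep -E 'pos|force:'
python3 -m crank '{"travel":[[0,4.5,0],[0,8.6,0],[0,8.6,0],[0,8.6,0],[0,8.6,0]],"turn":[[0,0,0],[0,0,0],[0,0,0],[0,0,0],[0,0,0]],"gripper":[0.6,0.6,0.6,0.6,0.6]}'
```

```text
position: [0.6147, -0.2089, 0.1376]
force: [0.4, 1.2, -0.9]
finger_force: 42.6
position: [0.5329, 0.0067, 0.1344]
force: [1.6, 0.6, -0.7]
finger_force: 42.5
position: [0.5236, 0.2321, 0.1343]
force: [1.5, 0.0, -0.7]
finger_force: 42.5
clock: 43.85
position: [0.5242, 0.3152, 0.1341]
tool_rot: [-3.141, 0.001, 1.809]
force: [-0.2, -0.2, -1.8]
grip_width: 0.049
finger_force: 42.5
```

```bash
python3 -m crank '{"travel":[[0,0.2,-2],[0,0.2,-5],[0,0.2,-7.5],[0,0.2,-8.5],[0,0.2,-8.8]],"turn":[[0,0,0],[0,0,0],[0,0,0],[0,0,0],[0,0,0]],"gripper":[0.6,0.6,0.6,0.6,0.6]}'|grep -E 'pos|force:'
python3 -m crank '{"travel":[[0,0,-0.1],[0,0,-0.2],[0,0,-0.3],[0,0,-0.4],[0,0,-0.5]],"turn":[[0,0,0],[0,0,0],[0,0,0],[0,0,0],[0,0,0]],"gripper":[0.6,0.6,0.6,0.6,0.6]}'|grep -E 'pos|force:'
```

```text
position: [0.5241, 0.3171, 0.0456]
force: [0.2, 0.2, -1.5]
finger_force: 42.4
position: [0.5242, 0.3184, 0.0415]
force: [0.2, -0.2, -0.6]
finger_force: 42.4
```

```bash
python3 -m crank '{"travel":[[0,0,-0.1],[0,0,-0.15],[0,0,-0.15],[0,0,-0.15],[0,0,-0.15]],"turn":[[0,0,0],[0,0,0],[0,0,0],[0,0,0],[0,0,0]],"gripper":[0.6,0.6,0.6,0.6,0.6]}'|grep -E 'pos|force:'
python3 -m crank '{"travel":[[0,0,0],[0,0,0],[0,0,0],[0,0,0],[0,0,0]],"turn":[[0,0,0],[0,0,0],[0,0,0],[0,0,0],[0,0,0]],"gripper":[0.2,0.2,0.2,0.2,0.2]}'|grep -E 'pos|force:'
python3 -m crank '{"travel":[[0,0,2],[0,0,5],[0,0,8],[0,0,11.5],[0,-4,11.5]],"turn":[[0,0,0],[0,0,0],[0,0,0],[0,0,0],[0,0,0]],"gripper":[0.2,0.2,0.2,0.2,0]}'|grep -E 'pos|force:'
python3 -m crank '{"travel":[[1.5,-4.5,0],[3,-9,0],[4.5,-13.5,0],[6,-18,0],[7.5,-22.5,0]],"turn":[[0,0,0],[0,0,0],[0,0,0],[0,0,0],[0,0,0]],"gripper":[0,0,0,0,0]}'|grep -E 'pos|force:'
python3 -m crank '{"travel":[[2,-4.5,0],[4,-9,0],[6,-13.5,0],[6.8,-14.6,0],[6.8,-14.6,0]],"turn":[[0,0,0],[0,0,0],[0,0,0],[0,0,0],[0,0,0]],"gripper":[0,0,0,0,0]}'
python3 - <<'E'
from h import *
from m2 import pose
f=bot.grab_frame("top");h=cv2.cvtColor(f["pixels"],cv2.COLOR_RGB2HSV);H,S,V=[h[...,i].astype(int) for i in range(3)]
o=np.array([.5456,.2316]);a=np.radians(13.7);X=np.array([np.cos(a),np.sin(a)]);Y=np.array([-np.sin(a),np.cos(a)])
pts={(x,y):h[tuple(proj(f,np.append(o+X*x/1000+Y*y/1000,.08)).round().astype(int)[::-1])].tolist() for y in list(range(5,45,4))+list(range(140,172,4)) for x in (0,)}
for k,v in pts.items(): print(k,v)
print([(x,h[tuple(proj(f,np.append(o+X*x/1000+Y*.08,.08)).round().astype(int)[::-1])].tolist()) for x in list(range(-39,-12,3))+list(range(12,39,3))])
print(bot.observe()["qpos"].round(2))
E
```

```text
position: [0.5241, 0.3182, 0.0397]
force: [0.4, 0.0, -1.1]
finger_force: 42.5
position: [0.5241, 0.3182, 0.0397]
force: [-0.2, -0.2, -0.0]
finger_force: 0.0
position: [0.5252, 0.2834, 0.1585]
force: [1.6, -0.5, -1.4]
finger_force: 0.0
position: [0.5994, 0.0514, 0.1548]
force: [0.2, -0.3, -0.6]
finger_force: 0.0
clock: 47.35
position: [0.6674, -0.0957, 0.1543]
tool_rot: [-3.141, 0.001, 1.806]
force: [0.8, 0.5, 0.1]
grip_width: 0.0854
finger_force: 0.0
(0, 5) [14, 161, 154]
(0, 9) [14, 161, 152]
(0, 13) [14, 161, 154]
(0, 17) [14, 148, 102]
(0, 21) [20, 104, 130]
(0, 25) [20, 95, 199]
(0, 29) [19, 104, 171]
(0, 33) [17, 152, 153]
(0, 37) [17, 174, 155]
(0, 41) [18, 170, 156]
(0, 140) [18, 174, 157]
(0, 144) [17, 174, 157]
(0, 148) [19, 107, 184]
(0, 152) [20, 91, 200]
(0, 156) [20, 91, 200]
(0, 160) [19, 108, 189]
(0, 164) [14, 163, 164]
(0, 168) [17, 77, 189]
[(-39, [11, 165, 111]), (-36, [12, 171, 109]), (-33, [12, 197, 105]), (-30, [8, 26, 158]), (-27, [0, 6, 174]), (-24, [0, 6, 174]), (-21, [19, 127, 145]), (-18, [20, 96, 191]), (-15, [20, 98, 184]), (12, [20, 97, 181]), (15, [20, 98, 188]), (18, [20, 97, 191]), (21, [20, 93, 200]), (24, [20, 102, 183]), (27, [11, 183, 96]), (30, [11, 172, 110]), (33, [11, 172, 110]), (36, [12, 166, 112])]
[-0.14  0.68  0.31  1.52 -0.23  0.98  0.47]
```

Caul measured at press y ≈ 20–161 and x ≈ ±24, so it is centred. Now the jar.

```bash
python3 -m crank '{"travel":[[0.1,0.2,0],[0.1,0.2,-1],[0.1,0.2,-3],[0.1,0.2,-5],[0.1,0.2,-7]],"turn":[[0,0,0],[0,0,0],[0,0,0],[0,0,0],[0,0,0]],"gripper":[0,0,0,0,0]}'|grep -E 'pos|force:'
python3 -m crank '{"travel":[[0,0,-1.5],[0,0,-3],[0,0,-4.5],[0,0,-5.4],[0,0,-5.4]],"turn":[[0,0,0],[0,0,0],[0,0,0],[0,0,0],[0,0,0]],"gripper":[0,0,0,0,0]}'|grep -E 'pos|force:'
python3 -m crank '{"travel":[[0,0,0],[0,0,0],[0,0,0],[0,0,0],[0,0,0]],"turn":[[0,0,0],[0,0,0],[0,0,0],[0,0,0],[0,0,0]],"gripper":[0.5,0.5,0.5,0.5,0.5]}' 40
```

```text
position: [0.6677, -0.0893, 0.0834]
force: [0.2, -0.5, -0.3]
finger_force: 0.0
position: [0.6675, -0.0906, 0.0294]
force: [-0.1, -0.8, 0.7]
finger_force: 0.0
clock: 48.9
position: [0.6682, -0.0912, 0.0318]
tool_rot: [3.141, 0.0, 1.809]
force: [-4.5, -0.9, 5.5]
grip_width: 0.0657
finger_force: 43.8
```

```bash
python3 -m crank '{"travel":[[0,0,2],[0,0,5],[0,0,8],[0,0,11],[0,0,14]],"turn":[[0,0,0],[0,0,0],[0,0,0],[0,0,0],[0,0,0]],"gripper":[0.5,0.5,0.5,0.5,0.5]}'|grep -E 'pos|force:'
python3 -m crank '{"travel":[[-2,2,0],[-4.5,4,0],[-7,6,0],[-9.5,8.5,0],[-12,11,0]],"turn":[[0,0,0],[0,0,0],[0,0,0],[0,0,0],[0,0,0]],"gripper":[0.5,0.5,0.5,0.5,0.5]}'|grep -E 'pos|force:'
python3 -m crank '{"travel":[[-1,3.5,0],[-2,7,0],[-2.3,10.5,0],[-2.3,14,0],[-2.3,17.5,0]],"turn":[[0,0,0],[0,0,0],[0,0,0],[0,0,0],[0,0,0]],"gripper":[0.5,0.5,0.5,0.5,0.5]}'|grep -E 'pos|force:'
python3 -m crank '{"travel":[[0,3.5,0],[0,7,0],[0,10,0],[0,12.2,0],[0,12.8,0]],"turn":[[0,0,0],[0,0,0],[0,0,0],[0,0,0],[0,0,0]],"gripper":[0.5,0.5,0.5,0.5,0.5]}'|grep -E 'pos|force:'
python3 -m crank '{"travel":[[0,0,0],[0,0,0],[0,0,0],[0,0,0],[0,0,0]],"turn":[[0,0,0],[0,0,0],[0,0,0],[0,0,0],[0,0,0]],"gripper":[0.5,0.5,0.5,0.5,0.5]}'
```

```text
position: [0.6679, -0.0907, 0.1724]
force: [0.8, 0.9, -5.4]
finger_force: 47.5
position: [0.547, 0.0199, 0.1712]
force: [0.3, 1.1, -4.8]
finger_force: 47.5
position: [0.5249, 0.1957, 0.1714]
force: [0.8, -0.6, -4.7]
finger_force: 47.5
position: [0.5243, 0.3252, 0.1708]
force: [-0.8, -0.2, -5.2]
finger_force: 47.5
clock: 51.4
position: [0.5253, 0.3217, 0.1708]
tool_rot: [3.141, 0.0, 1.809]
force: [-0.6, -0.1, -4.3]
grip_width: 0.0648
finger_force: 47.5
```

```bash
python3 -m crank '{"travel":[[0,0,-1],[0,0,-2.5],[0,0,-4],[0,0,-5],[0,0,-5.4]],"turn":[[0,0,0],[0,0,0],[0,0,0],[0,0,0],[0,0,0]],"gripper":[0.5,0.5,0.5,0.5,0.5]}'|grep -E 'pos|force:'
python3 -m crank '{"travel":[[0,0,-0.05],[0,0,-0.1],[0,0,-0.15],[0,0,-0.2],[0,0,-0.2]],"turn":[[0,0,0],[0,0,0],[0,0,0],[0,0,0],[0,0,0]],"gripper":[0.5,0.5,0.5,0.5,0.5]}'|grep -E 'pos|force:'
python3 -m crank '{"travel":[[0,0,-0.05],[0,0,-0.1],[0,0,-0.15],[0,0,-0.2],[0,0,-0.2]],"turn":[[0,0,0],[0,0,0],[0,0,0],[0,0,0],[0,0,0]],"gripper":[0.5,0.5,0.5,0.5,0.5]}'|grep -E 'pos|force:'
```

```text
position: [0.5244, 0.3218, 0.1148]
force: [0.5, -0.6, -5.5]
finger_force: 47.5
position: [0.5252, 0.3223, 0.1149]
force: [-0.2, -0.2, -5.0]
finger_force: 47.5
position: [0.525, 0.3222, 0.1126]
force: [0.1, -0.8, -4.6]
finger_force: 47.5
```

```bash
python3 -m crank '{"travel":[[0,0,-0.03],[0,0,-0.06],[0,0,-0.1],[0,0,-0.1],[0,0,-0.1]],"turn":[[0,0,0],[0,0,0],[0,0,0],[0,0,0],[0,0,0]],"gripper":[0.5,0.5,0.5,0.5,0.5]}'|grep -E 'pos|force:'
python3 -m crank '{"travel":[[0,0,-0.03],[0,0,-0.06],[0,0,-0.1],[0,0,-0.1],[0,0,-0.1]],"turn":[[0,0,0],[0,0,0],[0,0,0],[0,0,0],[0,0,0]],"gripper":[0.5,0.5,0.5,0.5,0.5]}'|grep -E 'pos|force:'
```

```text
position: [0.5251, 0.3222, 0.1119]
force: [-1.0, -1.1, 1.1]
finger_force: 48.0
position: [0.5253, 0.3222, 0.1118]
force: [-6.7, -3.9, 17.2]
finger_force: 49.4
```

```bash
python3 -m crank '{"travel":[[0,0,0.1],[0,0,0.1],[0,0,0.1],[0,0,0.1],[0,0,0.1]],"turn":[[0,0,0],[0,0,0],[0,0,0],[0,0,0],[0,0,0]],"gripper":[0.5,0.5,0.5,0.5,0.5]}'|grep -E 'pos|force:'
python3 -m crank '{"travel":[[0,0,0],[0,0,0],[0,0,0],[0,0,0],[0,0,0]],"turn":[[0,0,0],[0,0,0],[0,0,0],[0,0,0],[0,0,0]],"gripper":[0.1,0,0,0,0]}'|grep -E 'pos|force:|width'
python3 -m crank '{"travel":[[0,0,1],[0,0,3],[0,0,5],[0,0,7],[0,0,9]],"turn":[[0,0,0],[0,0,0],[0,0,0],[0,0,0],[0,0,0]],"gripper":[0,0,0,0,0]}'|grep -E 'pos|force:'
python3 -m crank '{"travel":[[0,0,2],[0,0,4],[0,-4,5],[0,-8,5],[0,-13,5]],"turn":[[0,0,0],[0,0,0],[0,0,0],[0,0,0],[0,0,0]],"gripper":[0,0,0,0,0]}'|grep -E 'pos|force:'
python3 -m crank '{"travel":[[0,-5,0],[0,-10,0],[0,-15,0],[0,-20,0],[0,-25,0]],"turn":[[0,0,0],[0,0,0],[0,0,0],[0,0,0],[0,0,0]],"gripper":[0,0,0,0,0]}'|grep -E 'pos|force:'
python3 - <<'E'
from h import *
from m2 import pose
f=bot.grab_frame("top");g=bot.grab_frame("scene");h=cv2.cvtColor(f["pixels"],cv2.COLOR_RGB2HSV);H,S,V=[h[...,i].astype(int) for i in range(3)]
U=lambda c:c.astype(np.uint8)
pose(f,U((H>19)&(S>150)&(V>100)),(170,190,225,250),.192,"lid")
a=cv2.resize(f["pixels"][150:270,155:345,::-1],None,fx=2.4,fy=2.4,interpolation=cv2.INTER_CUBIC)
b=cv2.resize(g["pixels"][110:210,200:352,::-1],None,fx=3,fy=3,interpolation=cv2.INTER_CUBIC)
cv2.imwrite("pics/c11.png",np.vstack([a,b]))
E
```

```text
position: [0.5252, 0.3223, 0.1118]
force: [-2.0, -1.7, 5.5]
finger_force: 48.3
position: [0.5251, 0.3222, 0.1116]
force: [-0.4, 0.2, 1.1]
grip_width: 0.0852
finger_force: 0.0
position: [0.5251, 0.3222, 0.2033]
force: [-0.4, 0.3, -0.3]
finger_force: 0.0
position: [0.5249, 0.1918, 0.2526]
force: [1.7, -0.5, -0.4]
finger_force: 0.0
position: [0.5248, -0.0598, 0.2527]
force: [0.8, 0.4, -0.2]
finger_force: 0.0
lid c 527 317 size 62 59 yaw 1.4
```

View pics/c11.png

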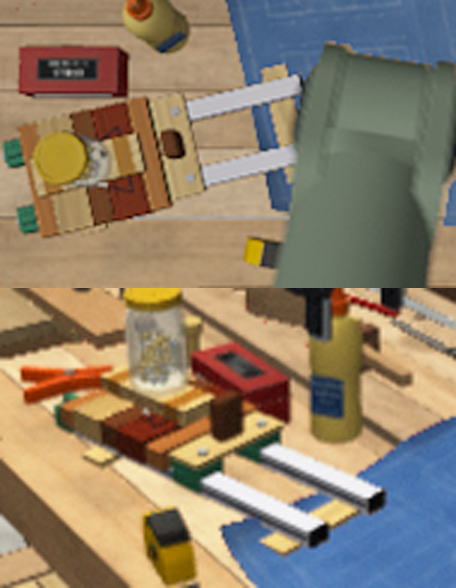

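The picture shows the strips closed tight. The caul lies square across them with the jar upright at top-view (60,158), its lid measured at (527,317) mm against a caul centre of (525,320). Glue bottle and tape measure are in place.

```bash
python3 -c "
from workcell import bot
print(bot.job_done())"
```

```text
the job is handed in; nothing more can be done
None
```

The board is dry-laid and the job is handed in: strips in order with the joints closed tight, caul square across the middle, jar upright on it, and the glue bottle, tape measure and try square left alone (the hand-in gave no verdict).

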